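# Clear the weighing bench: weights to their bays, bar specimens chocked in their tray

## Task

Clear up after the density check: stand the two check weights upright in their bays of the wooden weight tray, the large weight in the large bay and the small one in the small bay, setting them down gently without dropping them or knocking them over. Lay the two round bar specimens on their sides in the white specimen tray, close side by side midway along its raised stop and parallel to it, the first against the stop, and set the grey chock down in the tray behind them, square, in line and with its sloping face up against the second bar, so that the row cannot roll apart. Leave the white jar, the blue cap and the beaker where they are, and everything let go and at rest.

Things in the scene. Friction and masses are not known exactly. Their poses are not given: they have to be found in the camera images.
- weight_large: The large check weight: stainless steel knob weight, 500 g, standing upright. Cylinder of diameter 38 mm and height 48 mm, above it a narrower neck and a knob of diameter 28 mm; 66 mm high in all. Origin at the centre of its underside, z up along its axis.
- weight_small: The small check weight: the same shape, 200 g. Cylinder of diameter 28 mm and height 34 mm, neck, knob of diameter 21 mm; 48 mm high in all. Origin at the centre of its underside, z up along its axis.
- rod_a: One of two alike test specimens: a plain aluminium round bar, diameter 28 mm, length 52 mm, about 90 g, lying on its side. Origin at its centre (14 mm above what it lies on), y along the bar's axis; it rolls freely about y. Can be picked up by its two flat ends.
- rod_b: One of two alike test specimens: a plain aluminium round bar, diameter 28 mm, length 52 mm, about 90 g, lying on its side. Origin at its centre (14 mm above what it lies on), y along the bar's axis; it rolls freely about y. Can be picked up by its two flat ends.
- chock: Grey plastic wedge, about 60 g, 36 mm long (x), 50 mm wide (y), 28 mm high. Origin: centre of its underside, z up. The slope looks to -x: it rises from a 2 mm high nose at x = -18 to the flat top, x = +2 to +18 mm; the back is upright. The ends at y = +-25 mm are flat and upright, for gripping. When the slope touches a 28 mm bar on the same floor, the bar's axis is at x = -26.4 mm.
- weight_tray: Fixed wooden block, 134 (x) by 104 (y) mm, 14 mm high, with two square bays, floors 6 mm above the bench, walls 8 mm high. Large bay: 58 by 58 mm, centre x = -30, y = -15 mm. Small bay: 46 by 46 mm, centre x = +36, y = -15 mm. Four tiny fixed weights stand along y = +37 mm, tops up to 35 mm above the bench. Origin: centre of the underside, z up.
- specimen_tray: Fixed white plate, 118 (x) by 110 (y) mm, floor 6 mm above the bench. Raised stop along its -x side: inner face x = -55 mm, top 32 mm up. Low lip (12 mm up) on the +x side, inner face x = +55 mm; both y ends open. Bars lie along y; all touching, bar axes are at x = -41 and -13 mm, chock origin at x = +13.4 mm, slope to the stop. Origin: centre of the underside, z up.
- jar: Bystander: white plastic jar with a screw lid, diameter 52 mm, 78 mm high. Origin at the centre of its underside. Leave it where it stands.
- cap: Bystander: blue plastic screw cap lying on the bench, diameter 50 mm, 22 mm high. Origin at the centre of its underside. Leave it.
- beaker: Bystander: small glass beaker, rim diameter 54 mm, 65 mm high. Origin at the centre of its underside. Leave it.
Mind the look-alikes: they are no part of the job. Leave any purple look-alike of the weight_large alone. What is shaped like the rod_a but green is not meant.

How it is judged:
At the end, for the whole second after the job is handed in: Weights upright on the floors of their own bays. Bars and chock at rest on the tray floor, square within 0.2 rad, midway along the stop within 15 mm; stop to bar and bar to chock slope gaps under 10 mm, bar centres under 38 mm apart, second bar under 13 mm off its touching place (x of weight_large in the frame of weight_tray between -0.042 and -0.018 m and y of weight_large in the frame of weight_tray between -0.027 and -0.003 m and z of weight_large in the frame of weight_tray between 0.003 and 0.009 m and angle between each of weight_large, weight_small, chock's own z axis and vertical below 0.1 rad and x of weight_small in the frame of weight_tray between 0.024 and 0.048 m and y of weight_small in the frame of weight_tray between -0.027 and -0.003 m and z of weight_small in the frame of weight_tray between 0.003 and 0.009 m and z of chock in the frame of specimen_tray between 0.004 and 0.009 m and angle between the x axis of chock and the x axis of specimen_tray, either way round below 0.2 rad and ((y of rod_a in the frame of specimen_tray between -0.015 and 0.015 m and z of rod_a in the frame of specimen_tray between 0.017 and 0.0235 m and angle between the y axis of each of rod_a, rod_b and the y axis of specimen_tray, either way round below 0.2 rad and y of rod_b in the frame of specimen_tray between -0.015 and 0.015 m and z of rod_b in the frame of specimen_tray between 0.017 and 0.0235 m and x of rod_a in the frame of specimen_tray below -0.031 m and horizontal distance between rod_a and rod_b below 0.038 m and x of rod_b in the frame of specimen_tray between -0.022 and 0 m and x of rod_b in the frame of chock between -0.0365 and -0.021 m and y of rod_b in the frame of chock between -0.015 and 0.015 m) or (y of rod_b in the frame of specimen_tray between -0.015 and 0.015 m and z of rod_b in the frame of specimen_tray between 0.017 and 0.0235 m and angle between the y axis of each of rod_b, rod_a and the y axis of specimen_tray, either way round below 0.2 rad and y of rod_a in the frame of specimen_tray between -0.015 and 0.015 m and z of rod_a in the frame of specimen_tray between 0.017 and 0.0235 m and x of rod_b in the frame of specimen_tray below -0.031 m and horizontal distance between rod_b and rod_a below 0.038 m and x of rod_a in the frame of specimen_tray between -0.022 and 0 m and x of rod_a in the frame of chock between -0.0365 and -0.021 m and y of rod_a in the frame of chock between -0.015 and 0.015 m)) and linear speed of each of weight_large, weight_small, rod_a, rod_b, chock below 0.015 m/s).
It fails at once if the white jar is pushed more than 20 mm from its place or tipped over (distance of jar from where it was at the start of the episode above 0.02 m or angle between jar's own z axis and vertical above 0.5 rad).
It fails at once if the blue cap is pushed more than 20 mm from its place or tipped over (distance of cap from where it was at the start of the episode above 0.02 m or angle between cap's own z axis and vertical above 0.5 rad).
It fails at once if the glass beaker is pushed more than 20 mm from its place or tipped over (distance of beaker from where it was at the start of the episode above 0.02 m or angle between beaker's own z axis and vertical above 0.5 rad).
It fails at once if the large check weight is dropped (falls free by more than about 12 mm) or knocked over (angle between weight_large's own z axis and vertical above 0.7 rad or (contact force between weight_large and the fingers below 0.05 N and linear speed of weight_large above 0.5 m/s)).
It fails at once if the small check weight is dropped (falls free by more than about 12 mm) or knocked over (angle between weight_small's own z axis and vertical above 0.7 rad or (contact force between weight_small and the fingers below 0.05 N and linear speed of weight_small above 0.5 m/s)).
It also fails if it takes over 128 s, if anything falls off the work surface, if the arm or the gripper's body presses on something with over 40 N, if the wrist force passes 120 N, or if a joint passes its speed limit or range.

## Robot

A 6-joint arm with a two-finger parallel gripper is mounted at the origin on the work surface. World frame = base frame: x ahead of the robot, y to its left, z up, the work surface at z = 0. Lengths are in m, angles in rad, forces in N, time in s.
With the tool pointing down it reaches from about 0.3 to 0.875 m from the base axis. Payload 6.4 kg.
Tool frame: the origin (TCP) lies on the centre line of the jaws, within the pads' length; the fingertips stand 14 mm ahead of it and the grasp point (between the pads) lies 5 mm behind it; z points along the fingers, y is the direction in which the jaws open and shut (so a half turn about z gives the same grasp; the last joint's range is limited). The gripper opens to 85 mm and grips with 20 to 120 N. Pads are 22 mm wide; open, the fingers measure 114 mm over their backs; the gripper's body (76 mm by 85 mm) begins 54 mm behind the grasp point. The pads swing forward as they close: fully open they stand 13 mm farther back than shut.
Start: joints at [-0.206, 0.181, 1.607, -0, 1.354, -0.206], TCP at [0.575, 0, 0.208] pointing down, gripper open.
Joint ranges: [-2.99, 2.99], [-0.89, 2.07], [0.3, 2.58], [-1.14, 4.28], [0, 2.63], [-3.12, 3.12]. Speed limits (rad/s): [2.57, 2.57, 3.01, 3.14, 3.14, 3.14].

## Interface

Orientations are given as a unit quaternion [w, x, y, z].
In Python, from bench import * gives the robot as it stands.
- The arm moves only by the tool servo_tool, never from a script. Its argument "plan" is a list that holds one entry, the list of rows, each a list of 5 numbers: the shift along the world's x, y, z in m, then the turn about the world's z in rad, then the gripper command: -1 is shut, 1 is fully open, values between are in proportion. In form: [[[tx, ty, tz, roll, claw], ...]]. A call has 1 to 8 rows; each row shifts and turns the commanded pose from where the row before left it; what a row does not reach is not made up. A row lasts 1/10 s, in which the tool goes at most 50 mm and 8.59 degrees, less where a joint would pass 70% of its speed; a pose out of reach is approached as far as the arm can. A call with a gripper value outside its range is refused whole. The fingers move at their own pace and stop on an object; the grip force is fixed at half the most. Time passes only in rows, so rows that do not move let the fingers close. It gives the time, the measured TCP pose, the force and the opening at its end, in the units of the state.
- get_obs(): the state, without advancing time (a new reading comes with each control period).
- camera(name): name is "scene" or "side" or "wrist"; returns a dict with "img" (480x640x3 uint8, blue, green, red), "camera_matrix" (3x3 intrinsics, pixels), "k1" (the pictures are not rectified: a ray, as slopes to the right and down, at radius r is drawn at 1 + k1 r^2 times it, then the intrinsics apply), "rvec" (rotation vector, rad) and "tvec" (3), from world to camera coordinates, as OpenCV has them. Camera axes: x right, y down, z forward; pixel columns grow to the right and rows downward; lengths in m; the calibration is good to about 2 mm. A picture is of the moment at which its call begins. There is no depth.
- hand_in(): hands the job in, once; it reports no verdict.
Trained networks look in a picture, given as the dict that the camera call returned (one of the last four; its "shot" number tells which), for a name from the list of things; names that differ only in an ending like _2 or _b are one class to them, and where a whole thing is asked for, a point or a joint stands for the part that bears it (a point fixed in the world has none). Each returns a list of dicts, best first, with "conf" (0 to 1); they miss things now and then, are a little off and sometimes report something else, mostly with a low value. They report only what shows in the picture. A call takes as long as a camera call. They do not tell look-alikes from the thing itself.
- trace(picture, thing): "mask" (480x640 bool, what is visible of it) and "rect" ([left, top, right, bottom] as shares, 0 to 1, of the picture: columns of its width, rows of its height, round what is visible of it).
- pinpoint(picture, thing): "centre" ([row, column] as shares, 0 to 1, of the picture: columns of its width, rows of its height: a listed point, or the origin of a listed thing).
The state is a dict: "time_s": time; "q": joint angles; "dq": joint speeds; "joint_efforts": joint torques, N m; "eef_pos": TCP position; "eef_rot": TCP orientation; "wrist_force": force on the tool from outside, world axes, zero at the start; "torque": the same for the moment, N m; "opening": opening from 0.0 (shut) to 1.0 (fully open).
Only numpy, scipy, OpenCV 4.12 (cv2) and the standard library are available. Lean on these libraries where they do the work, as an engineer would, in place of code of your own. Each camera call takes 0.05 s, during which the arm holds its last target.

## Working session

There is one attempt and no reset: what is moved stays moved. The work goes in short steps, Python scripts to look and compute and a tool call to move; the robot and the scene stay as the last step left them, time stands still between calls to the robot, and variables do not carry over. Pictures are saved under pics/ and viewed, and the job is handed in when it is done.

Besides the shell and the picture viewer there is one more tool, called after "Emit:" as name(argument=value, ...), one argument or row to a line, values as JSON. servo_tool: Moves the arm, as the interface text tells. Its arguments: {"type":"object","properties":{"plan":{"type":"array"}},"required":["plan"]}

```bash
ls; mkdir -p pics; python3 - <<'E'
from bench import *
import cv2
o=get_obs(); print({k:o[k] for k in o})
for n in ["scene","side","wrist"]:
    p=camera(n); cv2.imwrite(f"pics/{n}0.png",p["img"]); print(n,p["camera_matrix"],p["k1"],p["rvec"],p["tvec"])
E
```

```text
pics
{'time_s': 0.0, 'q': array([-2.06300380e-01,  1.81519010e-01,  1.60799113e+00, -1.32654674e-05,
        1.35381338e+00, -2.06308012e-01]), 'dq': array([-0.00078542,  0.00081841,  0.00161634, -0.00012353,  0.00160281,
       -0.00186052]), 'joint_efforts': array([ 3.41415571e-04, -4.44869328e+01, -3.51340663e+01, -2.51131587e-04,
        9.11703974e-03,  3.43231875e-05]), 'eef_pos': array([5.74412617e-01, 1.35680140e-04, 2.06804738e-01]), 'eef_rot': array([-7.20787308e-04,  7.07102804e-01,  7.07110229e-01, -4.79041776e-04]), 'wrist_force': array([ 0.05273626, -0.19041892, -0.96365733]), 'torque': array([ 0.00700035, -0.04295022,  0.02272389]), 'opening': 0.9984997016855169}
scene [[515.39753028   0.         323.17867649]
 [  0.         515.39753028 240.67667986]
 [  0.           0.           1.        ]] 0.04498116590948327 [ 2.37080881  1.06055906 -0.29107923] [-0.3796634  -0.34477682  1.17187029]
side [[526.12945968   0.         316.77826266]
 [  0.         526.12945968 241.13964549]
 [  0.           0.           1.        ]] -0.07284864971031753 [ 0.89999226 -2.4090477   1.16229756] [0.42767679 0.25271551 0.57680266]
wrist [[419.66936492   0.         324.95391178]
 [  0.         419.66936492 241.75061646]
 [  0.           0.           1.        ]] -0.06893453095723698 [-2.81788800e+00 -5.56640498e-05  1.84935438e-03] [-0.57361283 -0.04099566  0.37990888]
```

View pics/scene0.png

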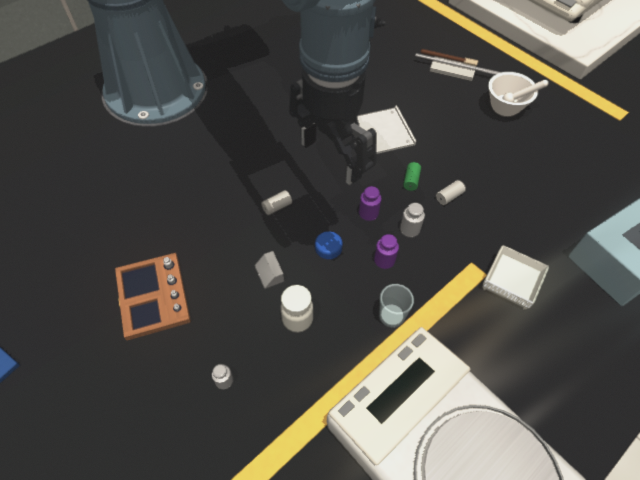

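View pics/side0.png

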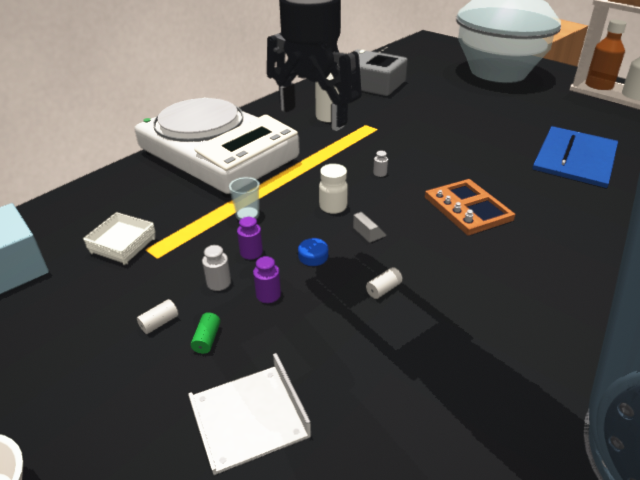

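View pics/wrist0.png

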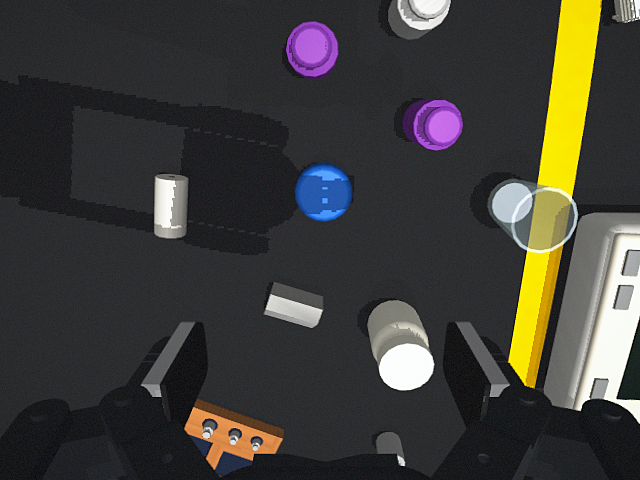

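```bash
cat > h.py <<'E'
from bench import *
import numpy as np, cv2
def rt(p): return cv2.Rodrigues(np.array(p["rvec"],float))[0], np.array(p["tvec"],float).ravel()
def dist(p): return np.array([p["k1"],0,0,0,0.])
def proj(p,X):
    X=np.atleast_2d(np.array(X,float))
    return cv2.projectPoints(X.reshape(-1,1,3),np.array(p["rvec"],float),np.array(p["tvec"],float),p["camera_matrix"],dist(p))[0].reshape(-1,2)
def ray(p,uv):
    R,t=rt(p); n=cv2.undistortPointsIter(np.array([[uv]],float),p["camera_matrix"],dist(p),None,None,(3,50,1e-9)).ravel()
    return -R.T@t, R.T@np.array([n[0],n[1],1])
def onz(p,uv,z):
    c,d=ray(p,uv); return c+d*(z-c[2])/d[2]
def tri(rs):
    A=np.zeros((3,3));b=np.zeros(3)
    for c,d in rs:
        d=d/np.linalg.norm(d);M=np.eye(3)-np.outer(d,d);A+=M;b+=M@c
    X=np.linalg.solve(A,b)
    return X,[round(float(np.linalg.norm((np.eye(3)-np.outer(d,d)/(d@d))@(X-c))),4) for c,d in rs]
E
python3 - <<'E'
from h import *
Z=dict(weight_large=0,weight_small=0,rod_a=.014,chock=0,weight_tray=0,specimen_tray=0,jar=0,cap=0,beaker=0)
for n in ["scene","side","wrist"]:
    p=camera(n)
    print(n,p["shot"])
    for t in Z:
        for r in pinpoint(p,t)[:5]:
            if r["conf"]<.3: continue
            u=r["centre"][1]*640;v=r["centre"][0]*480
            print(" ",t,round(r["conf"],2),round(u),round(v),np.round(onz(p,(u,v),Z[t]),3))
E
```

```text
scene 4
  weight_large 0.93 410 231 [0.648 0.146 0.   ]
  weight_large 0.92 371 213 [0.57 0.12 0.  ]
  weight_large 0.7 385 259 [0.659 0.068 0.   ]
  weight_small 0.65 226 379 [ 0.647 -0.278  0.   ]
  rod_a 0.91 276 204 [ 0.441 -0.009  0.014]
  rod_a 0.58 413 174 [0.564 0.243 0.014]
  chock 0.62 267 272 [ 0.54 -0.11  0.  ]
  weight_tray 0.79 156 294 [ 0.445 -0.279  0.   ]
  specimen_tray 0.58 377 132 [0.427 0.281 0.   ]
  jar 0.67 298 318 [ 0.642 -0.126  0.   ]
  cap 0.91 330 245 [0.57  0.013 0.   ]
  beaker 0.86 393 310 [0.74  0.005 0.   ]
side 5
  weight_large 0.74 268 297 [0.561 0.123 0.   ]
  weight_large 0.69 250 251 [0.662 0.064 0.   ]
  weight_large 0.61 220 281 [0.644 0.147 0.   ]
  weight_small 0.73 381 172 [ 0.647 -0.29   0.   ]
  rod_a 0.94 157 317 [0.642 0.264 0.014]
  rod_a 0.9 385 281 [ 0.439 -0.009  0.014]
  rod_a 0.9 207 330 [0.568 0.233 0.014]
  chock 0.9 371 231 [ 0.54  -0.113  0.   ]
  weight_tray 0.55 467 206 [ 0.451 -0.294  0.   ]
  specimen_tray 0.59 251 417 [0.427 0.283 0.   ]
  jar 0.66 335 209 [ 0.635 -0.125  0.   ]
  cap 0.77 313 258 [0.57  0.009 0.   ]
wrist 6
  weight_large 0.88 421 120 [0.657 0.067 0.   ]
  weight_large 0.82 409 17 [0.642 0.149 0.   ]
  weight_large 0.63 314 56 [0.565 0.119 0.   ]
  weight_small 0.92 392 440 [ 0.65  -0.282  0.   ]
  rod_a 0.67 171 206 [ 0.438 -0.005  0.014]
  rod_a 0.66 212 441 [ 0.449 -0.271  0.014]
  chock 0.86 293 302 [ 0.543 -0.107  0.   ]
  weight_tray 0.9 214 439 [ 0.448 -0.281  0.   ]
  jar 0.57 391 321 [ 0.641 -0.128  0.   ]
  cap 0.62 319 189 [0.569 0.007 0.   ]
  beaker 0.81 510 199 [ 0.745 -0.002  0.   ]
```

```bash
cat > fit.py <<'E'
from h import *
from scipy.optimize import minimize
def box(x0,x1,y0,y1,z0,z1): return np.array([[x,y,z] for x in(x0,x1) for y in(y0,y1) for z in(z0,z1)],float)/1000
def cyl(r,z0,z1,n=32):
    a=np.linspace(0,2*np.pi,n,endpoint=False)
    return np.array([[r*np.cos(t),r*np.sin(t),z] for t in a for z in(z0,z1)])/1000
cy=cyl(14,-26,26)
M={"weight_tray":[box(-67,67,-52,52,0,14)],
"specimen_tray":[box(-59,59,-55,55,0,6),box(-59,-55,-55,55,0,32),box(55,59,-55,55,0,12)],
"chock":[np.array([[x,y,z] for y in(-25,25) for x,z in((-18,0),(-18,2),(2,28),(18,28),(18,0))])/1000.],
"rod":[cy[:,[0,2,1]]],
"weight_large":[cyl(19,0,48),cyl(14,54,66),cyl(9,48,54)],
"weight_small":[cyl(14,0,34),cyl(10.5,39,48),cyl(7,34,39)]}
def mask(p,name,x,y,z,th,S=4):
    R=cv2.Rodrigues(np.array([0,0,th]))[0]; m=np.zeros((480,640),np.uint8)
    for pts in M[name]:
        uv=proj(p,pts@R.T+[x,y,z]); h=cv2.convexHull(uv.astype(np.float32))
        cv2.fillConvexPoly(m,np.round(h*16).astype(np.int32),1,shift=4)
    return m>0
def soft(m): return cv2.GaussianBlur(m.astype(np.float32),(0,0),1.2)
def fit(obs,name,x,y,z,ths,sym=False):
    tg=[(p,soft(m)) for p,m in obs]
    def f(v): return sum(((soft(mask(p,name,v[0],v[1],z,v[2]))-t)**2).sum()/ (t.sum()+1) for p,t in tg)
    best=None
    for th in ths:
        r=minimize(f,[x,y,th],method="Nelder-Mead",options=dict(initial_simplex=[[x,y,th],[x+.008,y,th],[x,y+.008,th],[x,y,th+.25]],xatol=2e-4,fatol=1e-4))
        if best is None or r.fun<best.fun: best=r
    return best.x,best.fun
def getmask(p,name,xy,z):
    "trace result closest to the expected spot"
    uv=proj(p,[[xy[0],xy[1],z]])[0]; best=None
    for r in trace(p,name):
        ys,xs=np.nonzero(r["mask"])
        if len(xs)<20: continue
        d=np.hypot(xs.mean()-uv[0],ys.mean()-uv[1])
        if d<35 and (best is None or d<best[0]): best=(d,r["mask"],r["conf"])
    return best
E
python3 - <<'E'
from fit import *
P={n:camera(n) for n in["scene","side","wrist"]}
L=[("weight_tray","weight_tray",.447,-.283,0),("specimen_tray","specimen_tray",.427,.282,0),("chock","chock",.541,-.11,0),("rod_a","rod",.44,-.008,.014),("rod_b","rod",.642,.263,.014),("weight_large","weight_large",.645,.147,0),("weight_small","weight_small",.648,-.283,0)]
vis={n:P[n]["img"].copy() for n in P}
for t,m,x,y,z in L:
    obs=[];use=[]
    for n in P:
        if n=="wrist" and t not in("chock","rod_a"): continue
        if n=="scene" and t=="specimen_tray": continue
        g=getmask(P[n],t,(x,y),z+.01)
        if g: obs.append((P[n],g[1]));use.append((n,round(g[2],2)))
    if not obs: print(t,"none");continue
    ths=[0] if "weight_l" in t or "weight_s" in t else [a for a in np.arange(8)*np.pi/4]
    for sub in ([obs] if len(obs)<2 else [obs]+[[o] for o in obs]):
        v,c=fit(sub,m,x,y,z,ths); print(t,use if sub is obs else "",np.round(v,4),round(c,3))
        if sub is obs:
            for n in P:
                mm=mask(P[n],m,v[0],v[1],z,v[2]).astype(np.uint8)
                cs,_=cv2.findContours(mm,cv2.RETR_EXTERNAL,cv2.CHAIN_APPROX_NONE); cv2.drawContours(vis[n],cs,-1,(0,255,255),1)
for n in P: cv2.imwrite(f"pics/{n}_fit.png",vis[n])
E
```

```text
weight_tray [('scene', 0.93), ('side', 0.94)] [ 0.4465 -0.2859 -0.4228] 0.01
weight_tray  [ 0.4456 -0.2849 -0.417 ] 0.004
weight_tray  [ 0.4458 -0.2877 -0.4245] 0.003
specimen_tray [('side', 0.77)] [0.43   0.2852 1.1299] 0.008
chock [('scene', 0.6), ('side', 0.91), ('wrist', 0.71)] [ 0.5426 -0.1083  1.2462] 0.067
chock  [ 0.5419 -0.1072  1.222 ] 0.025
chock  [ 0.5433 -0.1091  1.225 ] 0.009
chock  [ 0.5426 -0.1083  1.2691] 0.016
rod_a [('scene', 0.57), ('side', 0.61), ('wrist', 0.65)] [ 0.4374 -0.0057 -0.1457] 0.096
rod_a  [ 0.4391 -0.0046 -0.1503] 0.034
rod_a  [ 0.4378 -0.0054 -0.1314] 0.02
rod_a  [ 0.437  -0.0048  2.9929] 0.016
rod_b [('scene', 0.6), ('side', 0.89)] [ 0.6431  0.2643 -0.0532] 0.06
rod_b  [ 0.6436  0.2638 -0.0576] 0.033
rod_b  [ 0.6434  0.2642 -0.0682] 0.022
weight_large [('scene', 0.74), ('side', 0.81)] [0.6439 0.1501 0.0841] 0.075
weight_large  [0.6443 0.1497 0.2458] 0.041
weight_large  [ 0.6441  0.1497 -0.0345] 0.03
weight_small [('scene', 0.75), ('side', 0.72)] [ 0.646  -0.2824  0.0655] 0.065
weight_small  [ 0.6458 -0.2826  0.1906] 0.025
weight_small  [ 0.6451 -0.2814  0.0225] 0.036
```

```bash
python3 - <<'E'
import cv2,numpy as np
a=cv2.imread("pics/side_fit.png");b=cv2.imread("pics/scene_fit.png")
c1=cv2.resize(a[280:480,120:400],None,fx=1.4,fy=1.4);c2=cv2.resize(a[140:300,330:530],None,fx=2,fy=1.75)
c3=cv2.resize(b[90:260,240:480],None,fx=1.6,fy=1.7)
c4=cv2.resize(b[240:400,100:310],None,fx=1.8,fy=1.8)
def pad(x): 
    o=np.zeros((300,400,3),np.uint8);x=x[:300,:400];o[:x.shape[0],:x.shape[1]]=x;return o
cv2.imwrite("pics/mont.png",np.vstack([np.hstack([pad(c1),pad(c2)]),np.hstack([pad(c3),pad(c4)])]))
E
```

```text
(no output)
```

View pics/mont.png

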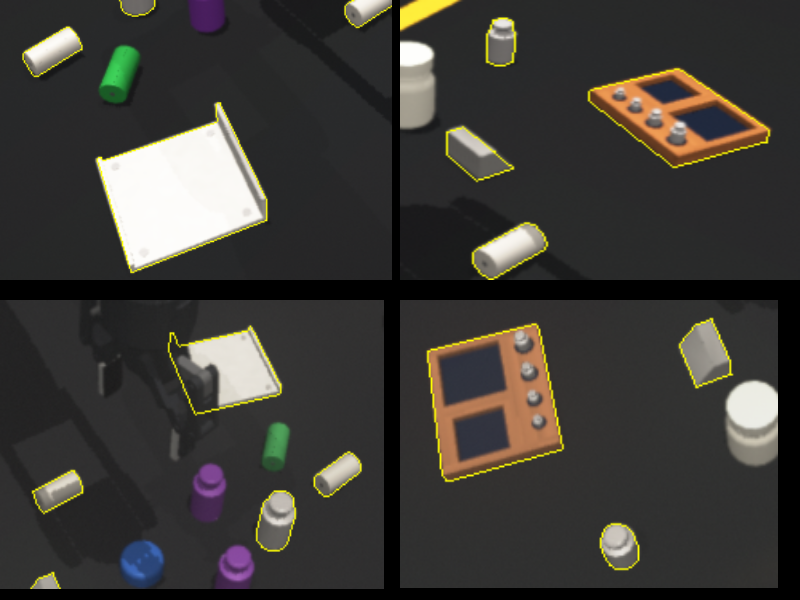

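View pics/wrist_fit.png

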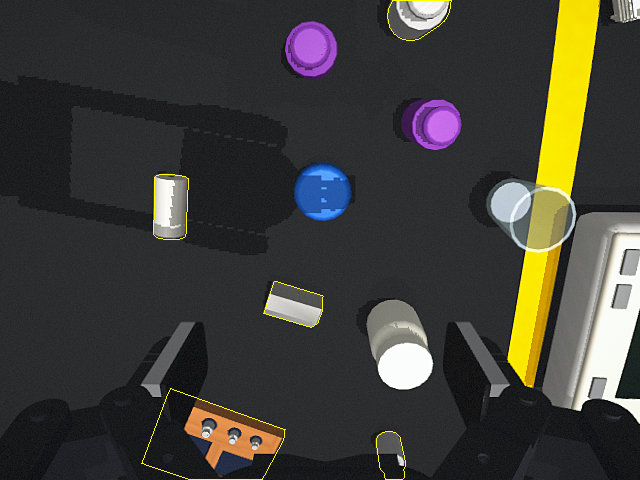

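Emit:
servo_tool(
  plan=[
    [[0.009,-0.035,0,-0.105,0.6],[0.009,-0.035,0,-0.105,0.6],[0.009,-0.035,0,-0.105,0.6],[0.009,-0.035,0,-0.105,0.6],[0.009,-0.035,0,0,0.6],[0.009,-0.035,0,0,0.6],[0.009,-0.036,0,0,0.6],[0.008,-0.036,0,0,0.4]],
  ],
)

```text
time_s: 3.35
eef_pos: [0.6463, -0.2834, 0.2075]
eef_rot: [-0.0, 0.839, 0.544, 0.0]
wrist_force: [0.4, 0.3, 0.9]
opening: 0.7
```

Emit:
servo_tool(
  plan=[
    [[0,0,0,0,0.4],[0,0,0,0,0.4],[0,0,0,0,0.4]],
  ],
)

```text
time_s: 3.65
eef_pos: [0.6459, -0.281, 0.2075]
eef_rot: [-0.0, 0.839, 0.544, 0.0]
wrist_force: [-0.3, 0.9, 0.0]
opening: 0.697
```

```bash
cat > look.py <<'E'
import sys
from fit import *
# usage: look.py tag cam,cam thing:model:x:y:z:th ...
def run(tag,cams,items,thfree=True):
    P={n:camera(n) for n in cams}; vis={n:P[n]["img"].copy() for n in P}
    for t,m,x,y,z,ths in items:
        obs=[];use=[]
        for n in P:
            g=getmask(P[n],t,(x,y),z+.01)
            if g: obs.append((P[n],g[1]));use.append((n,round(g[2],2)))
        if not obs: print(t,"none"); continue
        for sub in ([obs] if len(obs)<2 else [obs]+[[o] for o in obs]):
            v,c=fit(sub,m,x,y,z,ths); print(t,use if sub is obs else "",np.round(v,4),round(c,3))
            if sub is obs:
                for n in P:
                    cs,_=cv2.findContours(mask(P[n],m,v[0],v[1],z,v[2]).astype(np.uint8),cv2.RETR_EXTERNAL,cv2.CHAIN_APPROX_NONE); cv2.drawContours(vis[n],cs,-1,(0,255,255),1)
    for n in P: cv2.imwrite(f"pics/{n}_{tag}.png",vis[n])
E
python3 - <<'E'
from look import *
run("1",["scene","wrist"],[("specimen_tray","specimen_tray",.43,.285,0,[1.13]),("weight_small","weight_small",.646,-.282,0,[0])])
o=get_obs();print(o["time_s"],o["eef_pos"],o["eef_rot"],o["opening"])
E
```

```text
specimen_tray [('scene', 0.97)] [0.4301 0.2865 1.1403] 0.006
weight_small [('scene', 0.67), ('wrist', 0.7)] [ 0.6447 -0.2818  0.0744] 0.084
weight_small  [ 0.6457 -0.2823  0.3484] 0.035
weight_small  [ 0.6446 -0.2814  0.2723] 0.038
3.95 [ 0.64619009 -0.28115087  0.20799977] [1.36677557e-04 8.38689436e-01 5.44609956e-01 8.34488183e-05] 0.7026227336249389
```

Emit:
servo_tool(
  plan=[
    [[-0.001,-0.001,-0.04,0,0.4],[0,0,-0.04,0,0.4],[0,0,-0.04,0,0.4],[0,0,-0.03,0,0.4],[0,0,-0.02,0,0.4],[0,0,-0.01,0,0.4],[0,0,0,0,-1],[0,0,0,0,-1]],
  ],
)

```text
time_s: 4.75
eef_pos: [0.6458, -0.2833, 0.029]
eef_rot: [0.001, 0.839, 0.544, 0.0]
wrist_force: [0.6, -0.4, -0.3]
opening: 0.37
```

Emit:
servo_tool(
  plan=[
    [[0,0,0,0,-1],[0,0,0,0,-1],[0,0,0,0,-1],[0,0,0,0,-1],[0,0,0,0,-1]],
  ],
)

```text
time_s: 5.25
eef_pos: [0.6451, -0.2831, 0.0279]
eef_rot: [0.0, 0.839, 0.544, 0.0]
wrist_force: [-0.6, 0.5, 0.2]
opening: -0.0
```

```bash
python3 - <<'E'
from h import *
for n in["scene","side","wrist"]: 
    p=camera(n); cv2.imwrite(f"pics/{n}_2.png",p["img"])
a=cv2.imread("pics/scene_2.png")[280:440,120:330];b=cv2.imread("pics/side_2.png")[60:220,280:490]
cv2.imwrite("pics/m2.png",np.hstack([cv2.resize(a,(400,305)),cv2.resize(b,(400,305))]))
E
```

```text
(no output)
```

View pics/m2.png

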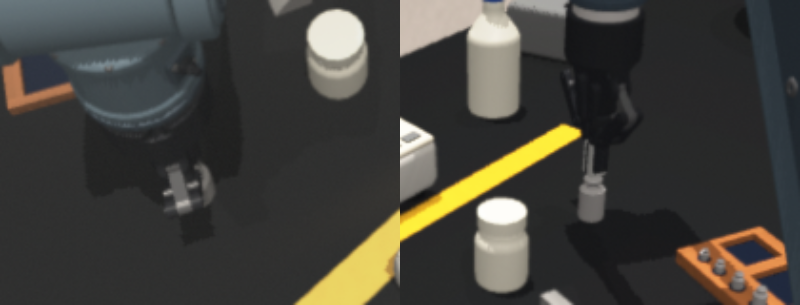

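View pics/wrist_2.png

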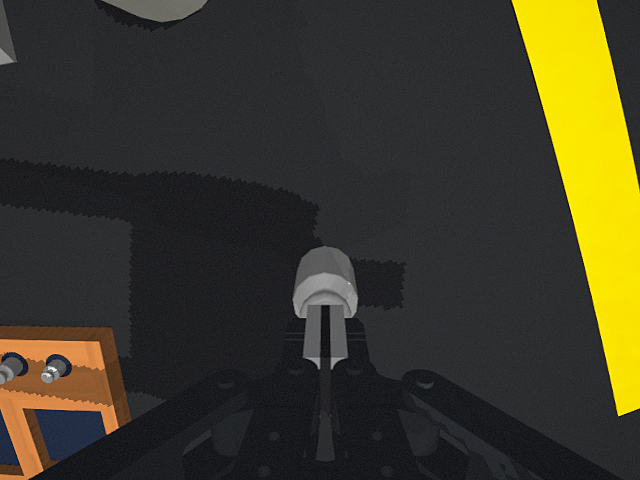

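```bash
python3 - <<'E'
from look import *
run("3",["side","wrist"],[("weight_small","weight_small",.65,-.275,0,[0])])
p=camera("wrist")
print(proj(p,[get_obs()["eef_pos"],[.6455,-.282,.044],[.6455,-.282,.0]]))
for n in ["side","scene"]:
    p=camera(n); print(n,proj(p,[get_obs()["eef_pos"]]))
E
```

```text
weight_small [('side', 0.6), ('wrist', 0.96)] [ 0.6449 -0.2814  0.4073] 0.572
weight_small  [ 0.6448 -0.2811  0.4572] 0.078
weight_small  [ 0.6459 -0.2798  0.3575] 0.487
[[326.00658478 298.11128604]
 [326.37280822 313.93638647]
 [326.08686319 271.46875068]]
side [[380.73895066 161.61560879]]
scene [[220.13685079 374.55367364]]
```

View pics/wrist_3.png

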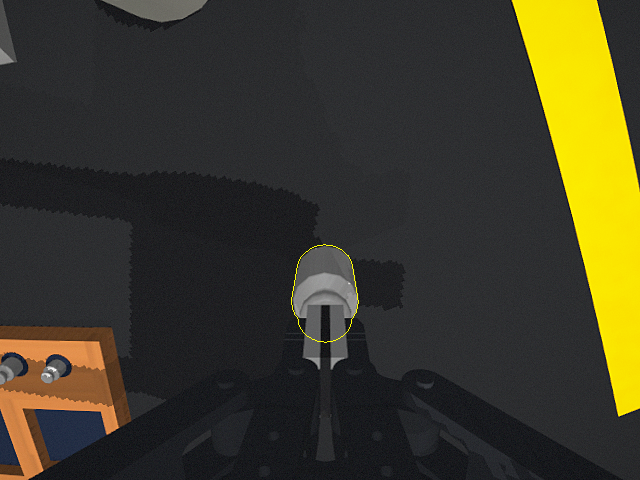

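```bash
python3 - <<'E'
import cv2
cv2.imwrite("pics/s3z.png",cv2.resize(cv2.imread("pics/side_3.png")[100:200,330:430],(600,600),interpolation=cv2.INTER_CUBIC))
E
```

```text
(no output)
```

View pics/s3z.png

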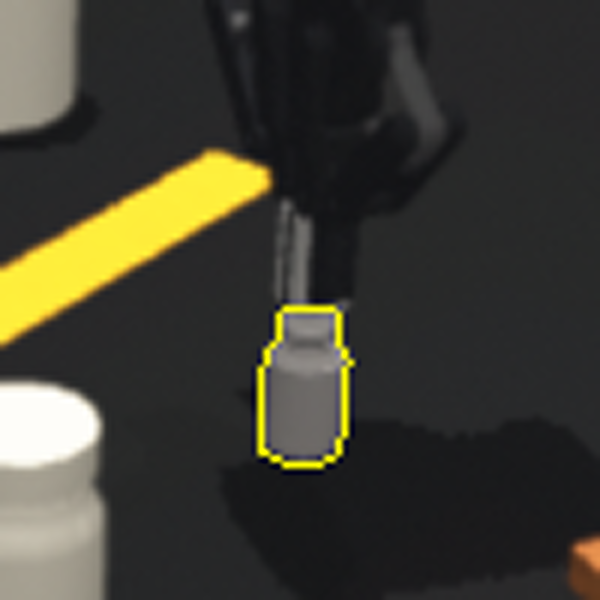

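```bash
python3 - <<'E'
import cv2
a=cv2.imread("pics/scene_2.png")[330:410,180:280]
cv2.imwrite("pics/c2z.png",cv2.resize(a,(750,600),interpolation=cv2.INTER_CUBIC))
E
```

```text
(no output)
```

View pics/c2z.png

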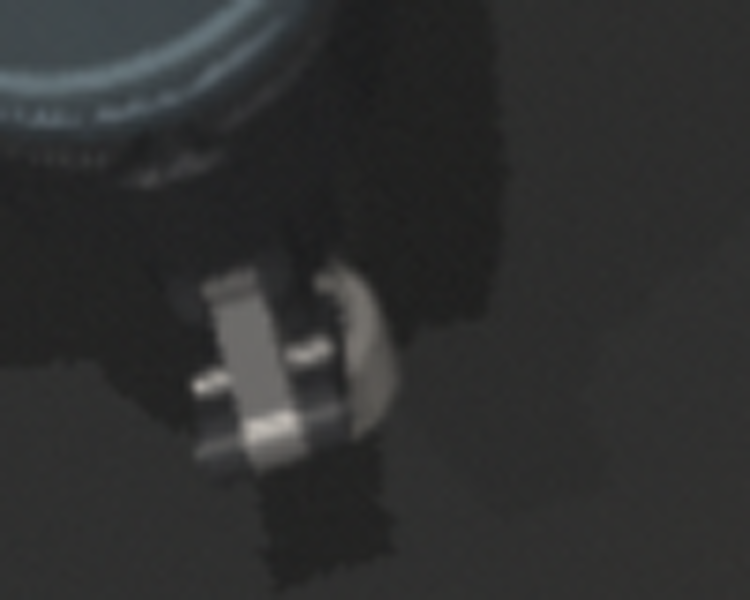

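```bash
python3 - <<'E'
from h import *
P={n:camera(n) for n in["scene","side","wrist"]}
for z in (.0,.014,.03,.05): print(z,"scene tip",onz(P["scene"],(216.3,391.3),z).round(3),"wrist tip",onz(P["wrist"],(326,305),z).round(3))
print(tri([ray(P["scene"],(216.3,391.3)),ray(P["wrist"],(326,305))]))
o=get_obs();e=o["eef_pos"]; 
for n in P: print(n,proj(P[n],[e,e-[0,0,.014],e+[0,0,.03]]).round(0).tolist())
E
```

```text
0.0 scene tip [ 0.652 -0.301  0.   ] wrist tip [ 0.638 -0.299  0.   ]
0.014 scene tip [ 0.657 -0.301  0.014] wrist tip [ 0.641 -0.292  0.014]
0.03 scene tip [ 0.663 -0.302  0.03 ] wrist tip [ 0.644 -0.285  0.03 ]
0.05 scene tip [ 0.67  -0.303  0.05 ] wrist tip [ 0.648 -0.276  0.05 ]
(array([ 0.6420827 , -0.30139274, -0.01045007]), [0.0064, 0.0064])
scene [[220.0, 375.0], [222.0, 377.0], [217.0, 368.0]]
side [[381.0, 162.0], [380.0, 168.0], [382.0, 148.0]]
wrist [[326.0, 298.0], [326.0, 285.0], [326.0, 334.0]]
```

```bash
python3 - <<'E'
from h import *
from scipy.spatial.transform import Rotation as Ro
p=camera("wrist");s=camera("scene");o=get_obs();e=o["eef_pos"];q=o["eef_rot"];R=Ro.from_quat([q[1],q[2],q[3],q[0]]).as_matrix()
print(R.round(2)); Rc,t=rt(p);C=-Rc.T@t; print("cam in tool",(R.T@(C-e)).round(3), "axis",(R.T@Rc[2]).round(3))
for x in(-.011,0,.011):
  for z in (.014,0,-.02): 
    w=e+R@[x,0,z]; print(x,z,proj(p,[w]).round(0),proj(s,[w]).round(0))
print(o["wrist_force"],o["torque"],o["q"])
E
```

```text
[[ 0.41  0.91  0.  ]
 [ 0.91 -0.41  0.  ]
 [ 0.   -0.   -1.  ]]
cam in tool [ 0.082 -0.    -0.166] axis [-0.318  0.     0.948]
-0.011 0.014 [[326. 306.]] [[214. 380.]]
-0.011 0 [[326. 320.]] [[213. 377.]]
-0.011 -0.02 [[326. 345.]] [[211. 372.]]
0 0.014 [[326. 285.]] [[222. 377.]]
0 0 [[326. 298.]] [[220. 375.]]
0 -0.02 [[326. 321.]] [[218. 370.]]
0.011 0.014 [[326. 263.]] [[229. 375.]]
0.011 0 [[326. 275.]] [[227. 372.]]
0.011 -0.02 [[326. 295.]] [[225. 368.]]
[-0.00361387 -0.53003638 -0.22179305] [0.06024106 0.04046346 0.00276915] [-5.81435349e-01  6.44551393e-01  1.35921081e+00  8.47413588e-06
  1.13783294e+00 -1.61476862e-01]
```

Emit:
servo_tool(
  plan=[
    [[0,0,0.02,0,-1],[0,0,0.05,0,-1],[0,0,0.05,0,-1],[0,0,0.03,0,-1],[0,0,0,0,-1],[0,0,0,0,-1]],
  ],
)

```text
time_s: 6.6
eef_pos: [0.6454, -0.2832, 0.1787]
eef_rot: [0.001, 0.839, 0.544, 0.0]
wrist_force: [-0.5, 0.2, -0.7]
opening: -0.001
```

```bash
python3 - <<'E'
from h import *
for n in["scene","side","wrist"]: 
    p=camera(n); cv2.imwrite(f"pics/{n}_4.png",p["img"])
    e=get_obs()["eef_pos"]; print(n,proj(p,[e+[0,0,.03],e,e-[0,0,.014]]).round(0).tolist(),e)
a=cv2.imread("pics/scene_4.png")[290:410,150:270];b=cv2.imread("pics/side_4.png")[70:190,320:440]
cv2.imwrite("pics/m4.png",np.hstack([cv2.resize(a,(400,400)),cv2.resize(b,(400,400))]))
E
```

```text
scene [[198.0, 327.0], [203.0, 336.0], [205.0, 341.0]] [ 0.64450171 -0.28265009  0.17678193]
side [[387.0, 77.0], [386.0, 92.0], [385.0, 99.0]] [ 0.64403482 -0.28236005  0.17572826]
wrist [[326.0, 334.0], [326.0, 298.0], [326.0, 284.0]] [ 0.64388803 -0.28227982  0.17526345]
```

View pics/m4.png

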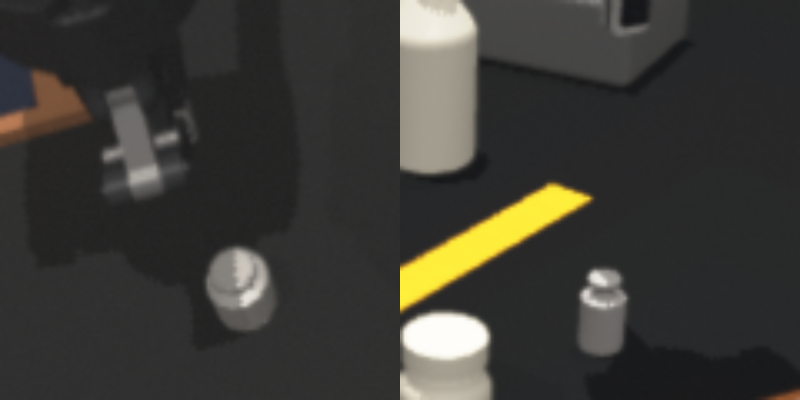

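View pics/wrist_4.png

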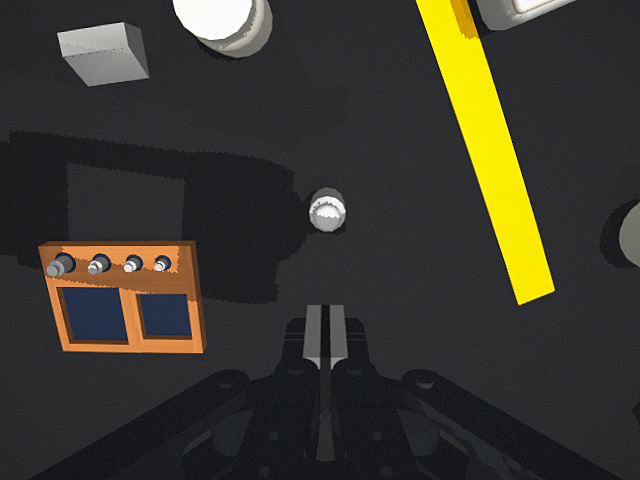

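```bash
python3 - <<'E'
from h import *
p=camera("side");e=get_obs()["eef_pos"];print(e,proj(p,[e+[0,0,.05],e+[0,0,.03],e]).round(0).tolist())
print(get_obs()["time_s"],get_obs()["q"])
i=p["img"][0:120,310:470];cv2.imwrite("pics/s5.png",cv2.resize(i,(800,600)))
E
```

```text
[ 0.64395857 -0.28232784  0.1752876 ] [[388.0, 66.0], [387.0, 77.0], [386.0, 92.0]]
6.8 [-5.81511299e-01  4.89110359e-01  1.27435994e+00 -1.25541309e-05
  1.38191624e+00 -1.61478327e-01]
```

View pics/s5.png

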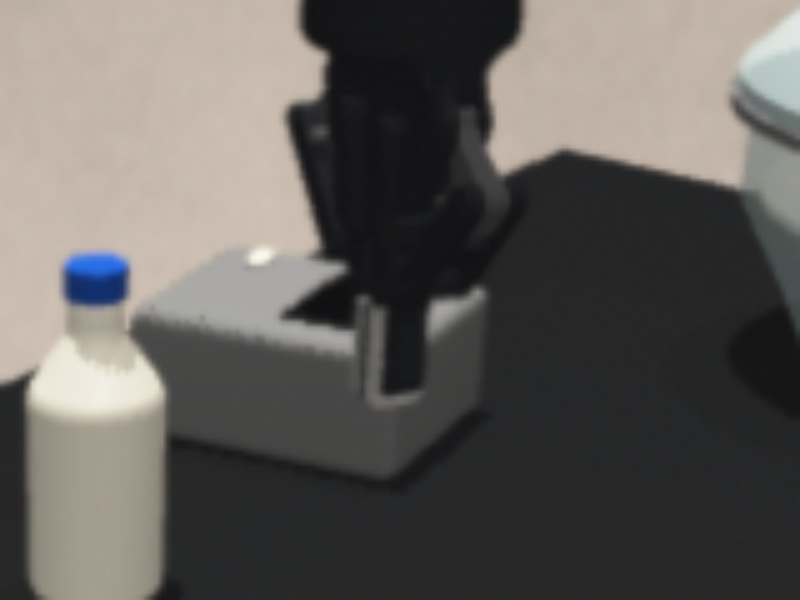

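Emit:
servo_tool(
  plan=[
    [[0,0.001,0,0,0.3],[0,0,0,0,0.3],[0,0,0,0,0.3],[0,0,0,0,0.3],[0,0,-0.04,0,0.3],[0,0,-0.04,0,0.3],[0,0,-0.04,0,0.3],[0,0,-0.01,0,0.3]],
  ],
)

```text
time_s: 7.6
eef_pos: [0.6415, -0.2798, 0.0419]
eef_rot: [-0.004, 0.839, 0.544, -0.002]
wrist_force: [0.4, 1.0, 0.6]
opening: 0.643
```

Emit:
servo_tool(
  plan=[
    [[0,0,-0.02,0,0.3],[0,0,-0.02,0,0.3],[0,0,-0.01,0,0.3],[0,0,-0.006,0,0.3],[0,0,0,0,0.3]],
  ],
)

```text
time_s: 8.1
eef_pos: [0.6451, -0.2821, -0.0081]
eef_rot: [-0.0, 0.839, 0.544, -0.0]
wrist_force: [-0.3, 0.5, -0.2]
opening: 0.651
```

```bash
python3 - <<'E'
from h import *
print(get_obs()["eef_pos"],get_obs()["wrist_force"])
p=camera("side");i=p["img"][70:220,300:460];j=camera("wrist")["img"][150:480,150:500]
cv2.imwrite("pics/s6.png",np.hstack([cv2.resize(i,(400,400)),cv2.resize(j,(400,400))]))
E
```

```text
[ 0.64512364 -0.28206078 -0.00810206] [-0.3308735   0.49894362 -0.19029843]
```

View pics/s6.png

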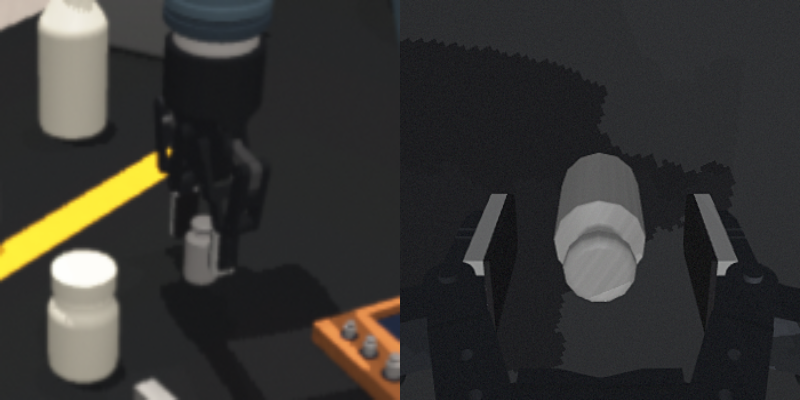

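Emit:
servo_tool(
  plan=[
    [[0,0,0,0,-0.3],[0,0,0,0,-0.6],[0,0,0,0,-1],[0,0,0,0,-1],[0,0,0,0,-1],[0,0,0,0,-1]],
  ],
)

```text
time_s: 8.8
eef_pos: [0.6458, -0.2825, -0.0068]
eef_rot: [0.001, 0.839, 0.544, 0.0]
wrist_force: [-0.9, -0.0, 5.9]
opening: 0.3
```

```bash
python3 - <<'E'
from h import *
print(get_obs()["eef_pos"],get_obs()["wrist_force"],get_obs()["opening"])
c,s=np.cos(-.42),np.sin(-.42)
for n,x,y in(("L",-.03,-.015),("S",.036,-.015)): print(n,.446+c*x-s*y,-.286+s*x+c*y)
c,s=np.cos(1.135),np.sin(1.135)
for n,x in(("r1",-.041),("r2",-.013),("ch",.0134)): print(n,.430+c*x,.286+s*x)
E
```

```text
[ 0.64578538 -0.28245221 -0.00684586] [-0.88675433 -0.04296754  5.87358006] 0.2998092014293647
L 0.4124909249947372 -0.2874635205128975
S 0.47275479505534956 -0.31437571041482915
r1 0.4126925702638644 0.24883209884956198
r2 0.42451227837634725 0.2742150557327879
ch 0.4356565745966882 0.2981475579369724
```

Emit:
servo_tool(
  plan=[
    [[0,0,0.015,0,-1],[0,0,0.025,0,-1],[0,0,0.03,0,-1],[-0.01,-0.002,0.01,0,-1],[-0.025,-0.005,0,0,-1],[-0.03,-0.005,0,0,-1],[-0.03,-0.005,0,0,-1],[-0.03,-0.005,0,0,-1]],
  ],
)

```text
time_s: 9.6
eef_pos: [0.5177, -0.3036, 0.0711]
eef_rot: [-0.001, 0.839, 0.544, -0.0]
wrist_force: [0.1, -0.4, -2.0]
opening: 0.299
```

Emit:
servo_tool(
  plan=[
    [[-0.025,-0.005,0,0,-1],[-0.015,-0.003,0,0,-1],[-0.008,-0.002,0,0,-1],[0,0,0,0,-1],[0,0,0,0,-1],[0,0,0,0,-1]],
  ],
)

```text
time_s: 10.2
eef_pos: [0.4729, -0.3139, 0.0718]
eef_rot: [0.0, 0.839, 0.544, 0.0]
wrist_force: [-0.0, -0.3, -2.1]
opening: 0.298
```

```bash
python3 - <<'E'
from h import *
print(get_obs()["eef_pos"],get_obs()["wrist_force"],get_obs()["opening"])
p=camera("side");i=p["img"][80:260,380:560];j=camera("wrist")["img"]
cv2.imwrite("pics/s7.png",np.hstack([cv2.resize(i,(400,400)),cv2.resize(j,(400,400))]))
E
```

```text
[ 0.47292323 -0.31393881  0.07178989] [-0.01341767 -0.34082534 -2.1043721 ] 0.2976161719964895
```

View pics/s7.png

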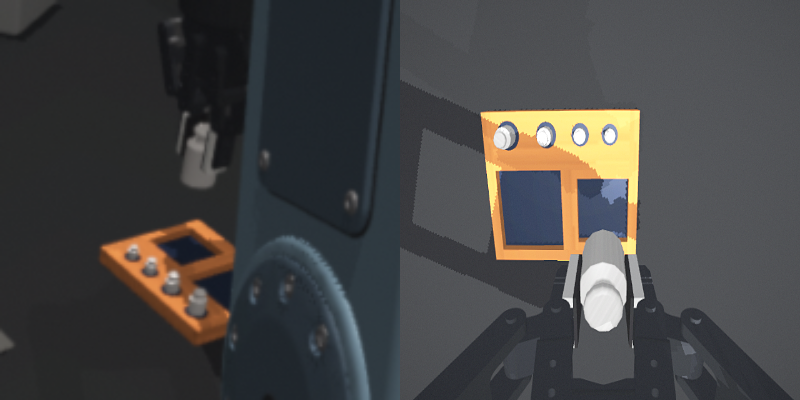

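Emit:
servo_tool(
  plan=[
    [[0,0,-0.02,0,-1],[0,0,-0.02,0,-1],[0,0,-0.015,0,-1],[0,0,-0.008,0,-1],[0,0,-0.003,0,-1],[0,0,0,0,-1],[0,0,0,0,-1]],
  ],
)

```text
time_s: 11.0
eef_pos: [0.4726, -0.3145, 0.0064]
eef_rot: [0.001, 0.839, 0.544, 0.0]
wrist_force: [-0.6, 0.3, -1.6]
opening: 0.294
```

Emit:
servo_tool(
  plan=[
    [[0,0,-0.003,0,-1],[0,0,-0.002,0,-1],[0,0,0,0,-1]],
  ],
)

```text
time_s: 11.3
eef_pos: [0.4719, -0.3139, 0.0006]
eef_rot: [-0.0, 0.839, 0.544, -0.0]
wrist_force: [0.5, 0.3, -1.8]
opening: 0.298
```

Emit:
servo_tool(
  plan=[
    [[0,0,-0.0015,0,-1],[0,0,0,0,-1],[0,0,0,0,-1]],
  ],
)

```text
time_s: 11.6
eef_pos: [0.472, -0.314, -0.0008]
eef_rot: [-0.0, 0.839, 0.544, -0.0]
wrist_force: [0.1, 1.7, -1.6]
opening: 0.304
```

Emit:
servo_tool(
  plan=[
    [[0,0,-0.001,0,-1],[0,0,0,0,-1]],
  ],
)

```text
time_s: 11.8
eef_pos: [0.4721, -0.314, -0.0009]
eef_rot: [-0.0, 0.839, 0.544, -0.0]
wrist_force: [-3.3, 2.8, 7.3]
opening: 0.297
```

Emit:
servo_tool(
  plan=[
    [[0,0,0,0,-0.35],[0,0,0,0,-0.25],[0,0,0,0,-0.1],[0,0,0,0,0],[0,0,0,0,0],[0,0,0,0,0]],
  ],
)

```text
time_s: 12.4
eef_pos: [0.472, -0.314, -0.0019]
eef_rot: [-0.0, 0.839, 0.544, -0.0]
wrist_force: [0.3, -0.5, 0.6]
opening: 0.498
```

Emit:
servo_tool(
  plan=[
    [[0,0,0.01,0,0],[0,0,0.03,0,0],[0,0,0.05,0,0],[0,0,0.05,0,0.2],[0,0,0.05,0,0.6]],
  ],
)

```text
time_s: 12.9
eef_pos: [0.4718, -0.3137, 0.1909]
eef_rot: [0.0, 0.839, 0.544, 0.0]
wrist_force: [0.9, -1.3, 0.3]
opening: 0.752
```

```bash
python3 - <<'E'
from look import *
run("8",["wrist"],[("weight_small","weight_small",.472,-.314,0.006,[0])])
print(get_obs()["eef_pos"],get_obs()["time_s"])
E
```

```text
weight_small [('wrist', 0.72)] [ 0.4718 -0.3133  0.0603] 0.021
[ 0.47575851 -0.31753284  0.19783887] 13.0
```

View pics/wrist_8.png

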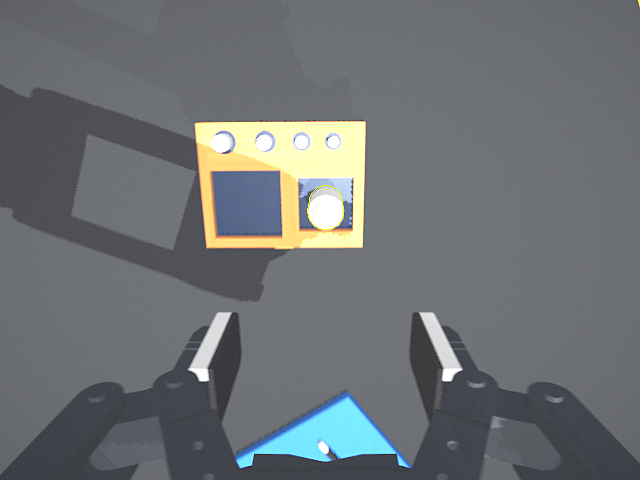

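Emit:
servo_tool(
  plan=[
    [[0.008,0.02,0,0,0.7],[0.014,0.036,0,0,0.7],[0.014,0.038,0,0,0.7],[0.014,0.038,0,0,0.7],[0.014,0.038,0,0,0.7],[0.014,0.038,0,0,0.7],[0.014,0.038,0,0,0.7],[0.014,0.038,0,0,0.7]],
  ],
)

```text
time_s: 13.8
eef_pos: [0.5783, -0.0283, 0.1885]
eef_rot: [0.0, 0.839, 0.544, 0.0]
wrist_force: [1.0, -1.7, -0.4]
opening: 0.851
```

Emit:
servo_tool(
  plan=[
    [[0.014,0.038,0,0,0.7],[0.014,0.038,0,0,0.7],[0.014,0.038,0,0,0.7],[0.014,0.036,0,0,0.6],[0.008,0.02,0,0,0.6],[0.002,0.01,0,0,0.6],[0,0,0,0,0.6],[0,0,0,0,0.6]],
  ],
)

```text
time_s: 14.6
eef_pos: [0.6436, 0.1491, 0.1881]
eef_rot: [0.0, 0.839, 0.544, -0.0]
wrist_force: [-0.5, -1.6, -0.7]
opening: 0.802
```

```bash
python3 - <<'E'
from look import *
run("9",["wrist"],[("weight_large","weight_large",.644,.15,0,[0])])
print(get_obs()["eef_pos"],get_obs()["time_s"],get_obs()["opening"])
E
```

```text
weight_large [('wrist', 0.69)] [0.6429 0.1519 0.1396] 0.011
[0.64380168 0.14862    0.18824836] 14.7 0.8002888480165044
```

View pics/wrist_9.png

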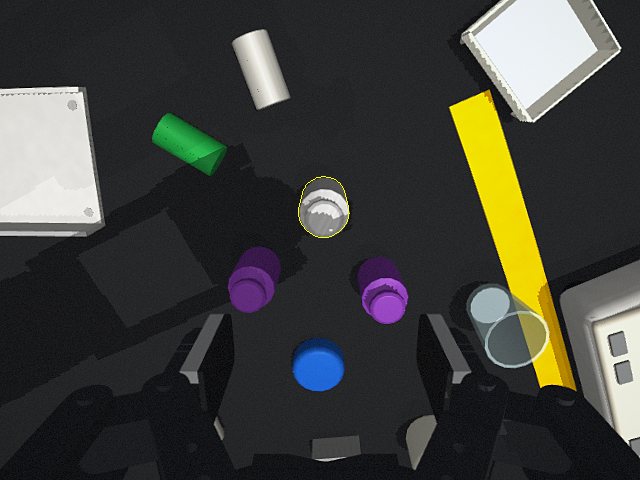

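Emit:
servo_tool(
  plan=[
    [[0,0.001,-0.04,0,0.5],[0,0.001,-0.04,0,0.4],[0,0,-0.04,0,0.4],[0,0,-0.03,0,0.4],[0,0,-0.02,0,0.4],[0,0,-0.012,0,0.4],[0,0,-0.006,0,0.4],[0,0,0,0,0.4]],
  ],
)

```text
time_s: 15.5
eef_pos: [0.6441, 0.1515, 0.0002]
eef_rot: [-0.0, 0.839, 0.544, -0.0]
wrist_force: [-0.2, -0.2, -0.1]
opening: 0.701
```

Emit:
servo_tool(
  plan=[
    [[0,0,0,0,0],[0,0,0,0,-0.3],[0,0,0,0,-1],[0,0,0,0,-1],[0,0,0,0,-1],[0,0,0,0,-1]],
  ],
)

```text
time_s: 16.1
eef_pos: [0.6454, 0.1521, 0.0022]
eef_rot: [0.001, 0.839, 0.544, 0.001]
wrist_force: [-1.5, -0.5, 6.2]
opening: 0.421
```

Emit:
servo_tool(
  plan=[
    [[0,0,0.015,0,-1],[0,0,0.03,0,-1],[0,0,0.035,0,-1],[0,0,0.03,0,-1],[-0.006,-0.011,0.01,0,-1],[-0.012,-0.023,0,0,-1],[-0.017,-0.032,0,0,-1],[-0.018,-0.034,0,0,-1]],
  ],
)

```text
time_s: 16.9
eef_pos: [0.5887, 0.051, 0.1188]
eef_rot: [-0.001, 0.839, 0.545, -0.001]
wrist_force: [0.6, -1.3, -4.6]
opening: 0.421
```

Emit:
servo_tool(
  plan=[
    [[-0.018,-0.034,0,0,-1],[-0.018,-0.034,0,0,-1],[-0.018,-0.034,0,0,-1],[-0.018,-0.034,0,0,-1],[-0.018,-0.034,0,0,-1],[-0.018,-0.034,0,0,-1],[-0.018,-0.034,0,0,-1],[-0.018,-0.034,0,0,-1]],
  ],
)

```text
time_s: 17.7
eef_pos: [0.4445, -0.2206, 0.1191]
eef_rot: [-0.001, 0.839, 0.544, -0.0]
wrist_force: [1.4, -0.4, -4.1]
opening: 0.42
```

Emit:
servo_tool(
  plan=[
    [[-0.018,-0.032,0,0,-1],[-0.012,-0.023,0,0,-1],[-0.005,-0.012,0,0,-1],[0,0,0,0,-1],[0,0,0,0,-1],[0,0,0,0,-1]],
  ],
)

```text
time_s: 18.3
eef_pos: [0.4121, -0.2857, 0.1198]
eef_rot: [-0.001, 0.839, 0.545, 0.0]
wrist_force: [0.3, -0.2, -5.2]
opening: 0.421
```

Emit:
servo_tool(
  plan=[
    [[0,-0.002,-0.03,0,-1],[0,0,-0.035,0,-1],[0,0,-0.025,0,-1],[0,0,-0.012,0,-1],[0,0,-0.004,0,-1],[0,0,0,0,-1],[0,0,0,0,-1]],
  ],
)

```text
time_s: 19.0
eef_pos: [0.4131, -0.2898, 0.0155]
eef_rot: [0.001, 0.839, 0.544, 0.0]
wrist_force: [1.0, 0.2, -4.9]
opening: 0.419
```

Emit:
servo_tool(
  plan=[
    [[0,0,-0.003,0,-1],[0,0,-0.002,0,-1],[0,0,0,0,-1],[0,0,0,0,-1]],
  ],
)

```text
time_s: 19.4
eef_pos: [0.412, -0.289, 0.0093]
eef_rot: [0.0, 0.839, 0.544, 0.0]
wrist_force: [-0.8, 0.5, -5.5]
opening: 0.421
```

Emit:
servo_tool(
  plan=[
    [[0,0.001,-0.0015,0,-1],[0,0,0,0,-1],[0,0,0,0,-1]],
  ],
)

```text
time_s: 19.7
eef_pos: [0.4123, -0.2885, 0.0082]
eef_rot: [0.001, 0.839, 0.544, -0.0]
wrist_force: [-1.4, -1.9, 1.0]
opening: 0.421
```

Emit:
servo_tool(
  plan=[
    [[0,0,-0.0015,0,-1],[0,0,0,0,-1],[0,0,0,0,-1]],
  ],
)

```text
time_s: 20.0
eef_pos: [0.4123, -0.2886, 0.0081]
eef_rot: [0.0, 0.839, 0.544, -0.0]
wrist_force: [-7.3, 3.6, 17.2]
opening: 0.423
```

Touching the floor; release.

Emit:
servo_tool(
  plan=[
    [[0,0,0.001,0,-1],[0,0,0,0,-0.1],[0,0,0,0,0],[0,0,0,0,0.1],[0,0,0,0,0.2],[0,0,0,0,0.2],[0,0,0,0,0.2]],
  ],
)

```text
time_s: 20.7
eef_pos: [0.412, -0.2879, 0.0071]
eef_rot: [-0.0, 0.839, 0.544, 0.0]
wrist_force: [0.0, -0.8, -0.2]
opening: 0.601
```

Emit:
servo_tool(
  plan=[
    [[0,0,0.01,0,0.2],[0,0,0.03,0,0.2],[0,0,0.05,0,0.2],[0,0,0.05,0,0.6],[0,0,0.04,0,1],[0,0,0,0,1]],
  ],
)

```text
time_s: 21.3
eef_pos: [0.415, -0.2911, 0.1949]
eef_rot: [0.006, 0.839, 0.544, 0.001]
wrist_force: [-0.1, 0.1, -0.1]
opening: 1.001
```

```bash
python3 - <<'E'
from look import *
run("10",["wrist"],[("weight_large","weight_large",.412,-.288,0.006,[0]),("weight_small","weight_small",.472,-.314,0.006,[0])])
print(get_obs()["eef_pos"],get_obs()["time_s"],get_obs()["opening"])
E
```

```text
weight_large [('wrist', 0.69)] [ 0.4108 -0.2888  0.0311] 0.014
weight_small [('wrist', 0.91)] [ 0.4713 -0.3127  0.1458] 0.033
[ 0.41178554 -0.28773106  0.18721992] 21.45 0.9930448754779664
```

View pics/wrist_10.png

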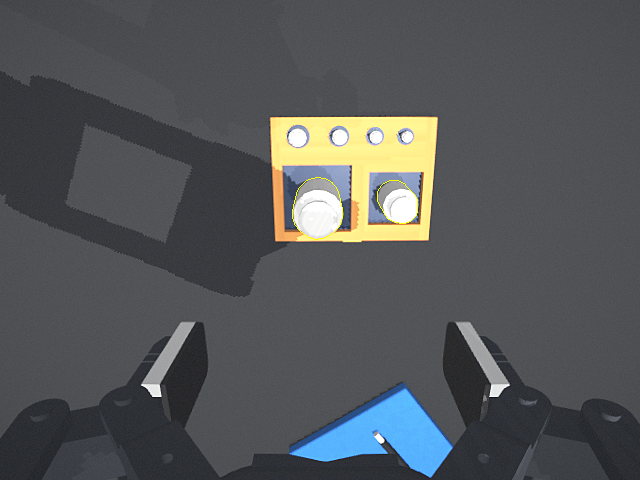

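Emit:
servo_tool(
  plan=[
    [[0.003,0.03,-0.01,-0.144,1],[0.003,0.035,-0.01,-0.144,1],[0.003,0.035,-0.01,-0.144,1],[0.003,0.035,-0.01,-0.144,1],[0.003,0.035,-0.01,-0.144,1],[0.003,0.035,0,-0.144,1],[0.003,0.035,0,-0.144,1],[0.003,0.03,0,-0.144,1]],
  ],
)

```text
time_s: 22.25
eef_pos: [0.4342, -0.0163, 0.1352]
eef_rot: [-0.001, 1.0, -0.002, -0.002]
wrist_force: [0.9, -0.8, -0.6]
opening: 1.0
```

Emit:
servo_tool(
  plan=[
    [[0.002,0.012,0,-0.144,1],[0,0,0,0,1],[0,0,0,0,1],[0,0,0,0,1]],
  ],
)

```text
time_s: 22.65
eef_pos: [0.4375, -0.0071, 0.1365]
eef_rot: [-0.0, 0.998, -0.071, -0.001]
wrist_force: [-0.7, -1.0, 0.6]
opening: 1.0
```

```bash
python3 - <<'E'
from look import *
run("11",["wrist","side"],[("rod_a","rod",.438,-.005,0.014,[-.145])])
print(get_obs()["eef_pos"],get_obs()["eef_rot"],get_obs()["time_s"],get_obs()["opening"])
E
```

```text
rod_a [('wrist', 0.94), ('side', 0.7)] [ 0.4367 -0.0047 -0.1343] 0.083
rod_a  [ 0.4368 -0.0042 -0.1412] 0.014
rod_a  [ 0.4371 -0.006  -0.0584] 0.071
[ 0.43792201 -0.00711365  0.13709185] [ 1.94616371e-07  9.97425124e-01 -7.17154909e-02 -1.01142114e-04] 22.85 1.0012461064224694
```

View pics/wrist_11.png

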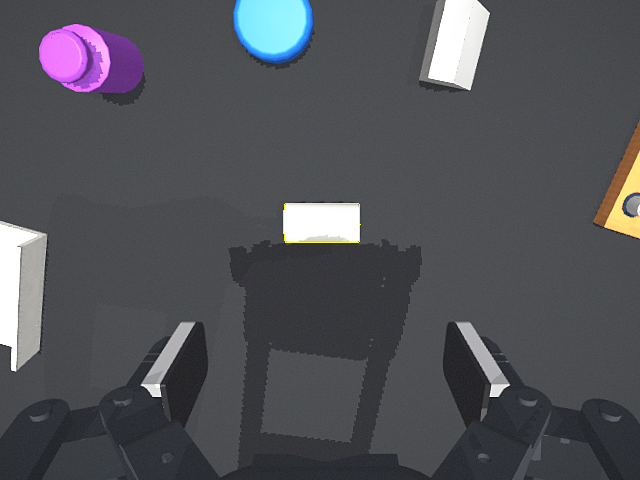

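Emit:
servo_tool(
  plan=[
    [[-0.001,0.0025,-0.04,0,1],[0,0,-0.045,0,1],[0,0,-0.035,0,1],[0,0,-0.02,0,1],[0,0,-0.01,0,0.9],[0,0,-0.004,0,0.8],[0,0,0,0,0.7],[0,0,0,0,0.6]],
  ],
)

```text
time_s: 23.65
eef_pos: [0.4382, -0.0043, -0.0157]
eef_rot: [0.0, 0.997, -0.072, 0.001]
wrist_force: [0.8, -0.1, 0.4]
opening: 0.8
```

Emit:
servo_tool(
  plan=[
    [[0,0,-0.002,0,0.5],[0,0,0,0,-1],[0,0,0,0,-1],[0,0,0,0,-1],[0,0,0,0,-1]],
  ],
)

```text
time_s: 24.15
eef_pos: [0.4379, -0.0041, -0.0178]
eef_rot: [0.0, 0.997, -0.072, 0.001]
wrist_force: [-1.2, 0.7, 5.5]
opening: 0.597
```

Emit:
servo_tool(
  plan=[
    [[0,0,0.02,0,-1],[0,0,0.03,0,-1],[0,0.005,0.03,0.1,-1],[-0.002,0.02,0.01,0.14,-1],[-0.003,0.03,0,0.14,-1],[-0.003,0.035,0,0.14,-1],[-0.004,0.035,0,0.14,-1],[-0.004,0.035,0,0.14,-1]],
  ],
)

```text
time_s: 24.95
eef_pos: [0.4208, 0.1574, 0.0716]
eef_rot: [0.0, 0.946, 0.325, 0.0]
wrist_force: [0.7, -0.8, -0.8]
opening: 0.592
```

Emit:
servo_tool(
  plan=[
    [[-0.003,0.035,0,0.14,-1],[-0.003,0.03,0,0.14,-1],[-0.002,0.02,0,0.14,-1],[-0.001,0.009,0,0.06,-1],[0,0,0,0,-1],[0,0,0,0,-1],[0,0,0,0,-1]],
  ],
)

```text
time_s: 25.65
eef_pos: [0.412, 0.2494, 0.0712]
eef_rot: [0.0, 0.843, 0.537, -0.0]
wrist_force: [-0.6, -0.2, -0.2]
opening: 0.596
```

```bash
python3 - <<'E'
from look import *
o=get_obs();q=o["eef_rot"];print(o["eef_pos"],np.arctan2(q[2]**2-q[1]**2,2*q[1]*q[2]),o["time_s"],o["opening"],o["wrist_force"])
run("12",["wrist","side"],[("specimen_tray","specimen_tray",.43,.286,0,[1.135])])
E
```

```text
[0.41203529 0.24944561 0.07121762] -0.4360343248480169 25.65 0.5959264792527039 [-0.6110602  -0.16827275 -0.22415085]
specimen_tray [('wrist', 0.56), ('side', 0.97)] [0.4292 0.2867 1.1431] 0.03
specimen_tray  [0.429  0.2867 1.1369] 0.002
specimen_tray  [0.4304 0.2862 1.1344] 0.025
```

View pics/wrist_12.png

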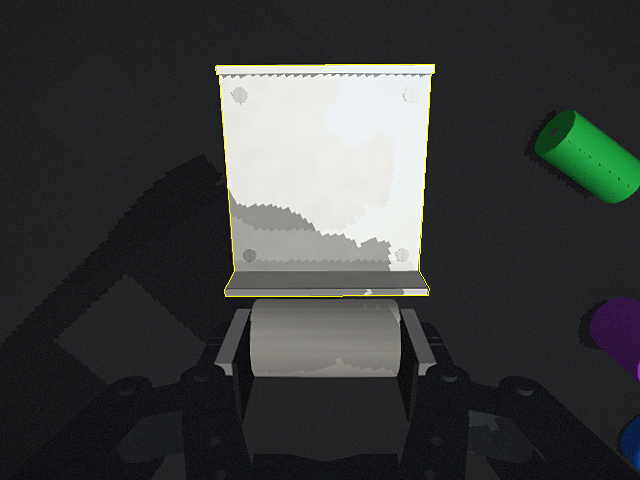

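View pics/side_12.png

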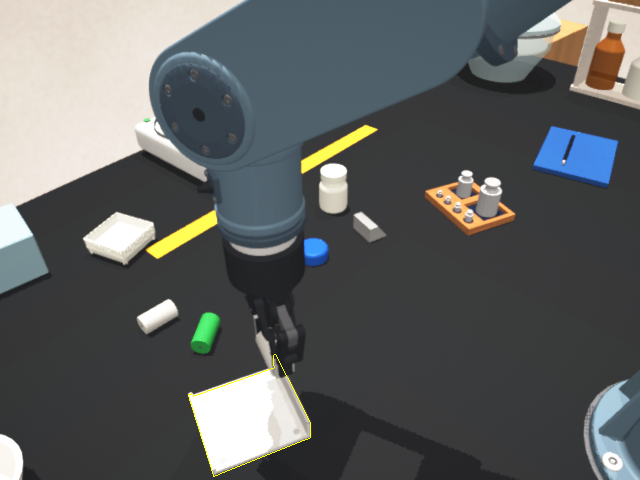

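Emit:
servo_tool(
  plan=[
    [[0.0015,0.002,-0.02,0,-1],[0,0,-0.025,0,-1],[0,0,-0.015,0,-1],[0,0,-0.01,0,-1],[0,0,-0.005,0,-1],[0,0,0,0,-1],[0,0,0,0,-1]],
  ],
)

```text
time_s: 26.55
eef_pos: [0.4141, 0.2522, -0.0032]
eef_rot: [0.0, 0.843, 0.538, 0.001]
wrist_force: [0.3, -0.4, -0.5]
opening: 0.595
```

Emit:
servo_tool(
  plan=[
    [[0,0,-0.003,0,-1],[0,0,-0.003,0,-1],[0,0,0,0,-1],[0,0,0,0,-1]],
  ],
)

```text
time_s: 26.95
eef_pos: [0.4134, 0.2521, -0.0098]
eef_rot: [-0.0, 0.843, 0.538, -0.0]
wrist_force: [-1.0, 1.4, -0.8]
opening: 0.593
```

Emit:
servo_tool(
  plan=[
    [[0,0,-0.0015,0,-1],[0,0,0,0,-1],[0,0,0,0,-1]],
  ],
)

```text
time_s: 27.25
eef_pos: [0.4135, 0.2521, -0.0113]
eef_rot: [-0.0, 0.843, 0.538, -0.0]
wrist_force: [0.1, 0.8, -1.4]
opening: 0.593
```

Emit:
servo_tool(
  plan=[
    [[0,0,-0.001,0,-1],[0,0,0,0,-1],[0,0,0,0,-1]],
  ],
)

```text
time_s: 27.55
eef_pos: [0.4136, 0.2522, -0.0118]
eef_rot: [0.0, 0.843, 0.538, 0.0]
wrist_force: [-1.5, -0.1, 4.9]
opening: 0.592
```

Emit:
servo_tool(
  plan=[
    [[-0.0004,-0.0009,0,0,-1],[0,0,0,0,0.22],[0,0,0,0,0.3],[0,0,0,0,0.4],[0,0,0,0,0.55],[0,0,0,0,0.55],[0,0,0.02,0,0.55],[0,0,0.04,0,0.55]],
  ],
)

```text
time_s: 28.35
eef_pos: [0.4101, 0.2501, 0.0456]
eef_rot: [-0.001, 0.843, 0.538, -0.003]
wrist_force: [0.7, 0.6, 0.7]
opening: 0.774
```

Emit:
servo_tool(
  plan=[
    [[0.005,0.01,0.05,0,0.7],[0.01,0,0.05,0,1],[0,0,0.02,0,1],[0,0,0,0,1],[0,0,0,0,1]],
  ],
)

```text
time_s: 28.85
eef_pos: [0.4275, 0.2609, 0.1652]
eef_rot: [-0.0, 0.843, 0.538, -0.0]
wrist_force: [0.2, 0.5, -0.5]
opening: 0.999
```

```bash
cat >> look.py <<'E'
def tray(x,y,T=(.4295,.2865,1.137)):
    c,s=np.cos(T[2]),np.sin(T[2]);dx,dy=x-T[0],y-T[1];return round(c*dx+s*dy,4),round(-s*dx+c*dy,4)
E
python3 - <<'E'
from look import *
o=get_obs();print(o["eef_pos"],o["time_s"])
run("13",["wrist","side"],[("rod_a","rod",.413,.251,.02,[1.137])])
E
```

```text
[0.42747935 0.26085677 0.16516317] 28.85
rod_a [('wrist', 0.67), ('side', 0.8)] [0.413  0.251  1.1421] 0.076
rod_a  [0.4126 0.2513 1.1381] 0.018
rod_a  [0.4148 0.2493 1.1534] 0.042
```

View pics/wrist_13.png

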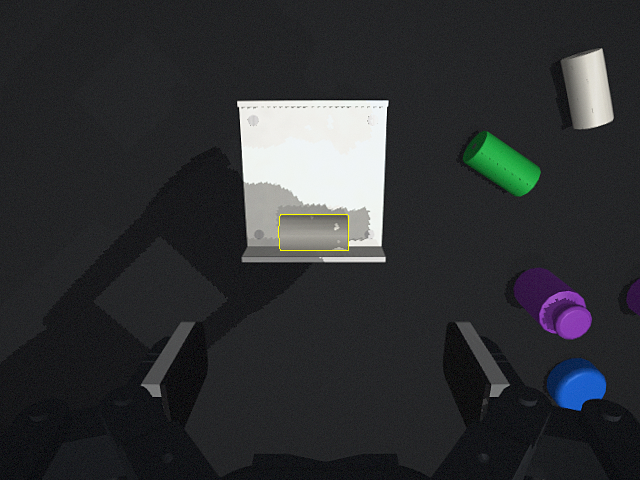

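Emit:
servo_tool(
  plan=[
    [[0.015,0,0,-0.14,1],[0.028,0,0,-0.144,1],[0.03,0,0,-0.144,1],[0.03,0,-0.01,-0.144,1],[0.03,0,-0.01,-0.144,1],[0.03,0,-0.01,-0.144,1],[0.03,0.001,0,-0.144,1],[0.018,0.001,0,-0.144,1]],
  ],
)

```text
time_s: 29.85
eef_pos: [0.6396, 0.2622, 0.1328]
eef_rot: [0.0, 1.0, -0.009, -0.002]
wrist_force: [-0.6, 0.3, 0.9]
opening: 0.999
```

Emit:
servo_tool(
  plan=[
    [[0.005,0.001,0,-0.046,1],[0,0,0,0,1],[0,0,0,0,1],[0,0,0,0,1]],
  ],
)

```text
time_s: 30.25
eef_pos: [0.6429, 0.2639, 0.1348]
eef_rot: [0.0, 1.0, -0.028, -0.001]
wrist_force: [-0.1, -0.7, 0.9]
opening: 0.997
```

```bash
python3 - <<'E'
from look import *
run("14",["wrist","side"],[("rod_b","rod",.6433,.264,0.014,[-.06])])
o=get_obs();q=o["eef_rot"];print(o["eef_pos"],np.arctan2(q[2]**2-q[1]**2,2*q[1]*q[2])+np.pi/2,o["time_s"])
E
```

```text
rod_b [('wrist', 0.8), ('side', 0.71)] [ 0.642   0.2651 -0.0771] 0.046
rod_b  [ 0.6418  0.2652 -0.0923] 0.012
rod_b  [ 0.6431  0.2631 -0.0621] 0.02
[0.64351792 0.2640483  0.13575498] -0.0566669010033658 30.45
```

View pics/wrist_14.png

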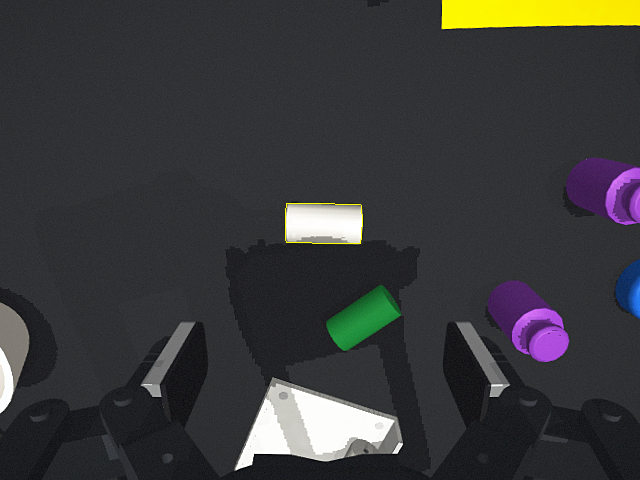

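Emit:
servo_tool(
  plan=[
    [[-0.0015,0.001,-0.04,-0.025,1],[0,0,-0.045,0,1],[0,0,-0.035,0,1],[0,0,-0.02,0,1],[0,0,-0.009,0,0.9],[0,0,-0.003,0,0.8],[0,0,0,0,0.7],[0,0,0,0,0.6]],
  ],
)

```text
time_s: 31.25
eef_pos: [0.6437, 0.2653, -0.0145]
eef_rot: [-0.0, 0.999, -0.041, 0.001]
wrist_force: [-0.1, 0.4, -0.1]
opening: 0.797
```

Emit:
servo_tool(
  plan=[
    [[0,0,-0.001,0,0.5],[0,0,0,0,-1],[0,0,0,0,-1],[0,0,0,0,-1],[0,0,0,0,-1]],
  ],
)

```text
time_s: 31.75
eef_pos: [0.6434, 0.2653, -0.016]
eef_rot: [-0.0, 0.999, -0.041, 0.001]
wrist_force: [0.3, 0.2, 5.8]
opening: 0.591
```

Emit:
servo_tool(
  plan=[
    [[0,0,0.02,0,-1],[0,0,0.03,0,-1],[-0.006,0,0.035,0.1,-1],[-0.02,0.001,0.01,0.14,-1],[-0.028,0.002,0,0.14,-1],[-0.032,0.002,0,0.14,-1],[-0.032,0.002,0,0.14,-1],[-0.032,0.002,0,0.14,-1]],
  ],
)

```text
time_s: 32.55
eef_pos: [0.4909, 0.2738, 0.0784]
eef_rot: [0.0, 0.935, 0.354, 0.0]
wrist_force: [0.3, -0.1, -0.3]
opening: 0.59
```

Emit:
servo_tool(
  plan=[
    [[-0.032,0.002,0,0.14,-1],[-0.022,0.001,0,0.14,-1],[-0.011,0.001,0,0.138,-1],[-0.003,0,0,0,-1],[0,0,0,0,-1],[0,0,0,0,-1],[0,0,0,0,-1]],
  ],
)

```text
time_s: 33.25
eef_pos: [0.4252, 0.2778, 0.0778]
eef_rot: [0.0, 0.844, 0.537, 0.0]
wrist_force: [0.4, 0.3, -0.4]
opening: 0.596
```

```bash
python3 - <<'E'
from look import *
o=get_obs();q=o["eef_rot"];print(o["eef_pos"],np.arctan2(q[2]**2-q[1]**2,2*q[1]*q[2]),o["time_s"],o["opening"],tray(*o["eef_pos"][:2]))
cv2.imwrite("pics/w15.png",camera("wrist")["img"])
E
```

```text
[0.42516533 0.2778471  0.07777297] -0.4372658388071094 33.25 0.5959754425245082 (np.float64(-0.0097), np.float64(0.0003))
```

View pics/w15.png

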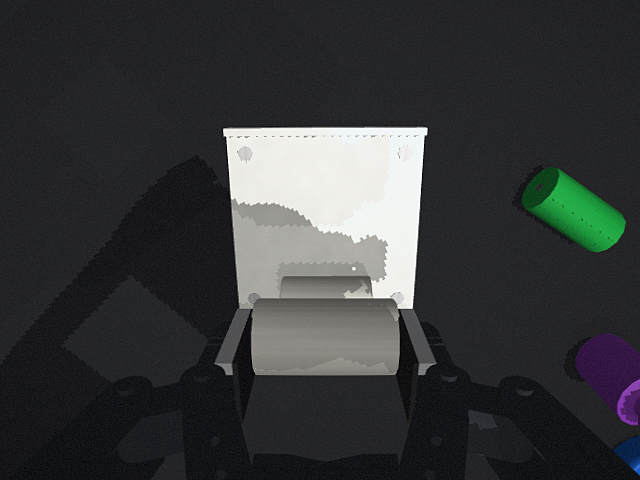

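Emit:
servo_tool(
  plan=[
    [[0.0005,0.001,-0.03,0,-1],[0,0,-0.03,0,-1],[0,0,-0.015,0,-1],[0,0,-0.007,0,-1],[0,0,-0.002,0,-1],[0,0,-0.001,0,-1],[0,0,0,0,-1],[0,0,0,0,-1]],
  ],
)

```text
time_s: 34.1
eef_pos: [0.4256, 0.2792, -0.0066]
eef_rot: [0.0, 0.843, 0.538, 0.001]
wrist_force: [-0.2, 0.7, -0.7]
opening: 0.592
```

Emit:
servo_tool(
  plan=[
    [[0,0,-0.0015,0,-1],[0,0,0,0,-1],[0,0,-0.0015,0,-1],[0,0,0,0,-1],[0,0,0,0,-1]],
  ],
)

```text
time_s: 34.6
eef_pos: [0.4251, 0.2791, -0.01]
eef_rot: [0.0, 0.843, 0.538, 0.0]
wrist_force: [-1.5, -1.6, 4.6]
opening: 0.596
```

Emit:
servo_tool(
  plan=[
    [[-0.0004,-0.0009,0.0005,0,-1],[-0.0004,-0.0009,0,0,-1],[0,0,0,0,-1]],
  ],
)

```text
time_s: 34.9
eef_pos: [0.424, 0.2771, -0.01]
eef_rot: [-0.0, 0.843, 0.538, 0.0]
wrist_force: [0.2, -0.0, 0.2]
opening: 0.591
```

Emit:
servo_tool(
  plan=[
    [[0,0,0,0,0.22],[0,0,0,0,0.3],[0,0,0,0,0.4],[0,0,0,0,0.55],[0,0,0,0,0.55],[0,0,0.02,0,0.55],[0,0,0.04,0,0.55]],
  ],
)

```text
time_s: 35.6
eef_pos: [0.4211, 0.276, 0.0478]
eef_rot: [-0.001, 0.843, 0.538, -0.003]
wrist_force: [0.7, -0.7, 0.1]
opening: 0.775
```

Emit:
servo_tool(
  plan=[
    [[0.005,0,0.05,0,0.7],[0.01,0,0.05,0,1],[0,0,0.02,0,1],[0,0,0,0,1],[0,0,0,0,1]],
  ],
)

```text
time_s: 36.1
eef_pos: [0.4385, 0.277, 0.1685]
eef_rot: [0.0, 0.843, 0.538, 0.0]
wrist_force: [-0.3, -0.5, -0.3]
opening: 1.005
```

```bash
python3 - <<'E'
from look import *
o=get_obs();print(o["eef_pos"],o["time_s"])
run("16",["wrist","side"],[("rod_a","rod",.413,.250,.02,[1.137]),("rod_a","rod",.4248,.276,.02,[1.137])])
E
```

```text
[0.43849735 0.27702582 0.16850949] 36.1
rod_a [('wrist', 0.62), ('side', 0.57)] [0.4123 0.2499 1.129 ] 0.066
rod_a  [0.4124 0.2502 1.1357] 0.026
rod_a  [0.4139 0.2486 1.1136] 0.025
rod_a [('wrist', 0.69), ('side', 0.86)] [0.4233 0.2763 1.1446] 0.056
rod_a  [0.4233 0.2762 1.1388] 0.033
rod_a  [0.424  0.2753 1.1474] 0.017
```

View pics/wrist_16.png

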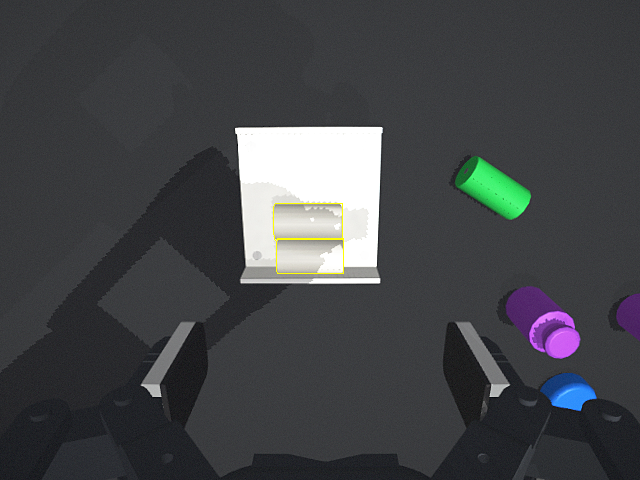

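Emit:
servo_tool(
  plan=[
    [[0.005,-0.02,0,0.05,0.7],[0.009,-0.035,0,0.061,0.7],[0.011,-0.04,0,0,0.7],[0.011,-0.04,0,0,0.7],[0.011,-0.04,0,0,0.7],[0.011,-0.04,0,0,0.7],[0.011,-0.04,0,0,0.7],[0.011,-0.04,0,0,0.7]],
  ],
)

```text
time_s: 37.2
eef_pos: [0.5187, -0.0195, 0.1682]
eef_rot: [-0.0, 0.812, 0.584, -0.0]
wrist_force: [0.8, 0.4, -0.0]
opening: 0.85
```

Emit:
servo_tool(
  plan=[
    [[0.011,-0.04,0,0,0.6],[0.009,-0.035,-0.01,0,0.5],[0.004,-0.015,-0.02,0,0.5],[0,0,-0.01,0,0.5],[0,0,0,0,0.5],[0,0,0,0,0.5]],
  ],
)

```text
time_s: 37.8
eef_pos: [0.5424, -0.1068, 0.1286]
eef_rot: [-0.001, 0.812, 0.584, -0.0]
wrist_force: [0.1, 0.0, 0.4]
opening: 0.749
```

```bash
python3 - <<'E'
from look import *
o=get_obs();q=o["eef_rot"];print(o["eef_pos"],np.arctan2(q[2]**2-q[1]**2,2*q[1]*q[2])+np.pi/2,o["time_s"],o["opening"])
run("17",["wrist","side"],[("chock","chock",.5426,-.1083,0,[1.246])])
E
```

```text
[ 0.54236918 -0.10677866  0.12857407] 1.2475567933012548 37.8 0.7489377237621685
chock [('wrist', 0.81), ('side', 0.87)] [ 0.5417 -0.1082  1.2711] 0.034
chock  [ 0.5416 -0.1077  1.251 ] 0.011
chock  [ 0.5429 -0.1097  1.2017] 0.01
```

View pics/wrist_17.png

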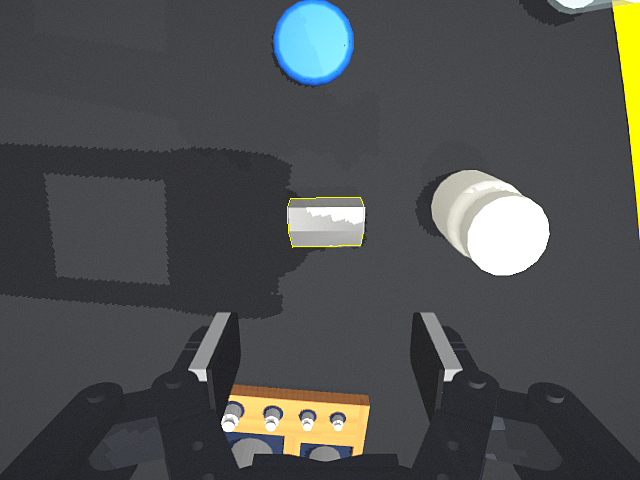

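Emit:
servo_tool(
  plan=[
    [[0.0005,0.0015,-0.03,0,0.5],[0,0,-0.03,0,0.5],[0,0,-0.02,0,0.5],[0,0,-0.02,0,0.5],[0,0,-0.02,0,0.5],[0,0,-0.01,0,0.5],[0,0,0,0,0.5]],
  ],
)

```text
time_s: 38.7
eef_pos: [0.5424, -0.1057, -0.0021]
eef_rot: [-0.001, 0.812, 0.584, -0.001]
wrist_force: [-0.4, -0.1, 1.2]
opening: 0.752
```

```bash
python3 - <<'E'
from look import *
o=get_obs();print(o["eef_pos"],o["wrist_force"])
a=camera("wrist")["img"];b=camera("side")["img"][100:280,270:450]
cv2.imwrite("pics/m18.png",np.hstack([cv2.resize(a,(440,330)),cv2.resize(b,(330,330))]))
E
```

```text
[ 0.54238983 -0.10566434 -0.00213749] [-0.36363115 -0.07024014  1.17973673]
```

View pics/m18.png

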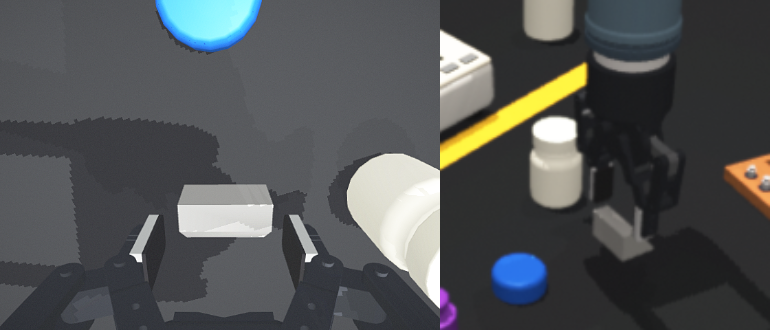

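Emit:
servo_tool(
  plan=[
    [[0,0,0,0,0.38],[0,0,0,0,0.38],[0,0,-0.005,0,0.38],[0,0,-0.004,0,0.38],[0,0,0,0,0.38]],
  ],
)

```text
time_s: 39.3
eef_pos: [0.5426, -0.1061, -0.011]
eef_rot: [-0.001, 0.812, 0.584, -0.0]
wrist_force: [0.0, 0.2, -0.1]
opening: 0.69
```

Emit:
servo_tool(
  plan=[
    [[0,0,-0.003,0,0.38],[0,0,-0.002,0,0.38],[0,0,0,0,0.38]],
  ],
)

```text
time_s: 39.6
eef_pos: [0.5429, -0.1063, -0.0156]
eef_rot: [-0.0, 0.812, 0.584, -0.0]
wrist_force: [-0.9, 0.2, -0.2]
opening: 0.691
```

Emit:
servo_tool(
  plan=[
    [[0,0,0,0,-1],[0,0,0,0,-1],[0,0,0,0,-1],[0,0,0,0,-1],[0,0,0,0,-1]],
  ],
)

```text
time_s: 40.1
eef_pos: [0.5435, -0.1065, -0.015]
eef_rot: [0.0, 0.812, 0.584, 0.0]
wrist_force: [0.4, -0.7, 2.8]
opening: 0.567
```

Emit:
servo_tool(
  plan=[
    [[0,0,0.015,0,-1],[0,0,0.03,0,-1],[0,0,0.035,0,-1],[-0.003,0.012,0.02,-0.05,-1],[-0.007,0.028,0,-0.06,-1],[-0.009,0.034,0,0,-1],[-0.009,0.036,0,0,-1],[-0.009,0.036,0,0,-1]],
  ],
)

```text
time_s: 40.9
eef_pos: [0.5057, 0.0408, 0.0857]
eef_rot: [0.0, 0.843, 0.538, 0.0]
wrist_force: [1.0, -0.2, -0.4]
opening: 0.565
```

Emit:
servo_tool(
  plan=[
    [[-0.01,0.038,0,0,-1],[-0.01,0.038,0,0,-1],[-0.01,0.038,0,0,-1],[-0.01,0.038,0,0,-1],[-0.01,0.036,0,0,-1],[-0.009,0.034,0,0,-1],[-0.007,0.028,0,0,-1],[-0.003,0.014,0,0,-1]],
  ],
)

```text
time_s: 41.7
eef_pos: [0.4363, 0.3056, 0.0855]
eef_rot: [-0.0, 0.842, 0.539, 0.0]
wrist_force: [1.5, -0.5, -0.2]
opening: 0.571
```

Emit:
servo_tool(
  plan=[
    [[0,0,0,0,-1],[0,0,0,0,-1],[0,0,0,0,-1]],
  ],
)

```text
time_s: 42.0
eef_pos: [0.4377, 0.3025, 0.0849]
eef_rot: [0.0, 0.843, 0.538, -0.0]
wrist_force: [0.5, -0.7, 0.2]
opening: 0.57
```

```bash
python3 - <<'E'
from look import *
o=get_obs();q=o["eef_rot"];print(o["eef_pos"],np.arctan2(q[2]**2-q[1]**2,2*q[1]*q[2])+np.pi/2,o["time_s"],o["opening"],tray(*o["eef_pos"][:2]))
a=camera("wrist")["img"];b=camera("side")["img"][250:480,120:350]
cv2.imwrite("pics/m19.png",np.hstack([cv2.resize(a,(440,330)),cv2.resize(b,(330,330))]))
E
```

```text
[0.43766737 0.30246412 0.08485413] 1.13544168335674 42.0 0.569821422682278 (np.float64(0.0179), np.float64(-0.0007))
```

View pics/m19.png

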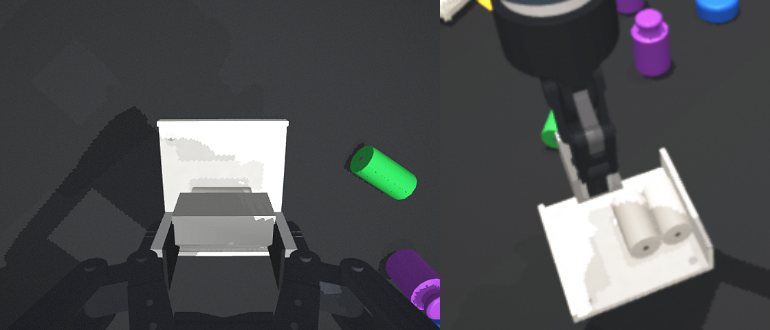

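Emit:
servo_tool(
  plan=[
    [[0.0008,0.0018,-0.03,0,-1],[0,0,-0.03,0,-1],[0,0,-0.015,0,-1],[0,0,-0.008,0,-1],[0,0,-0.004,0,-1],[0,0,-0.002,0,-1],[0,0,0,0,-1],[0,0,0,0,-1]],
  ],
)

```text
time_s: 42.9
eef_pos: [0.4379, 0.3051, -0.004]
eef_rot: [0.0, 0.843, 0.538, -0.0]
wrist_force: [0.3, 0.3, -0.2]
opening: 0.567
```

Emit:
servo_tool(
  plan=[
    [[0,0,-0.002,0,-1],[0,0,0,0,-1],[0,0,-0.0015,0,-1],[0,0,0,0,-1],[0,0,0,0,-1]],
  ],
)

```text
time_s: 43.4
eef_pos: [0.438, 0.3054, -0.0077]
eef_rot: [-0.0, 0.843, 0.538, -0.0]
wrist_force: [-0.1, 0.5, 0.1]
opening: 0.571
```

Emit:
servo_tool(
  plan=[
    [[0,0,-0.0012,0,-1],[0,0,0,0,-1],[0,0,0,0,-1]],
  ],
)

```text
time_s: 43.7
eef_pos: [0.438, 0.3054, -0.009]
eef_rot: [-0.0, 0.843, 0.538, -0.0]
wrist_force: [0.8, 0.3, -0.3]
opening: 0.573
```

Emit:
servo_tool(
  plan=[
    [[0,0,-0.001,0,-1],[0,0,0,0,-1],[0,0,0,0,-1]],
  ],
)

```text
time_s: 44.0
eef_pos: [0.4381, 0.3054, -0.0093]
eef_rot: [0.0, 0.843, 0.538, -0.0]
wrist_force: [-2.8, -0.8, 6.5]
opening: 0.566
```

Emit:
servo_tool(
  plan=[
    [[0,0,0.0006,0,-1],[-0.0004,-0.0009,0,0,-1],[-0.0004,-0.0009,0,0,-1],[-0.0004,-0.0009,0,0,-1],[0,0,0,0,-1],[0,0,0,0,-1]],
  ],
)

```text
time_s: 44.6
eef_pos: [0.437, 0.3027, -0.0092]
eef_rot: [0.0, 0.843, 0.538, 0.0]
wrist_force: [0.3, -0.4, 1.7]
opening: 0.566
```

Emit:
servo_tool(
  plan=[
    [[-0.0004,-0.0009,0,0,-1],[0,0,0,0,-1],[0,0,0,0,-1]],
  ],
)

```text
time_s: 44.9
eef_pos: [0.4366, 0.3018, -0.0092]
eef_rot: [0.0, 0.843, 0.538, 0.0]
wrist_force: [0.1, 0.4, 1.6]
opening: 0.574
```

Emit:
servo_tool(
  plan=[
    [[-0.0004,-0.0009,0,0,-1],[0,0,0,0,-1],[0,0,0,0,-1]],
  ],
)

```text
time_s: 45.2
eef_pos: [0.4363, 0.3012, -0.0093]
eef_rot: [-0.0, 0.843, 0.538, 0.0]
wrist_force: [1.1, 3.8, -0.8]
opening: 0.573
```

```bash
python3 - <<'E'
from look import *
print(get_obs()["wrist_force"])
a=camera("wrist")["img"];b=camera("side")["img"][330:480,170:320]
cv2.imwrite("pics/m20.png",np.hstack([cv2.resize(a,(440,330)),cv2.resize(b,(330,330))]))
E
```

```text
[ 1.10517522  3.81753662 -0.75717033]
```

View pics/m20.png

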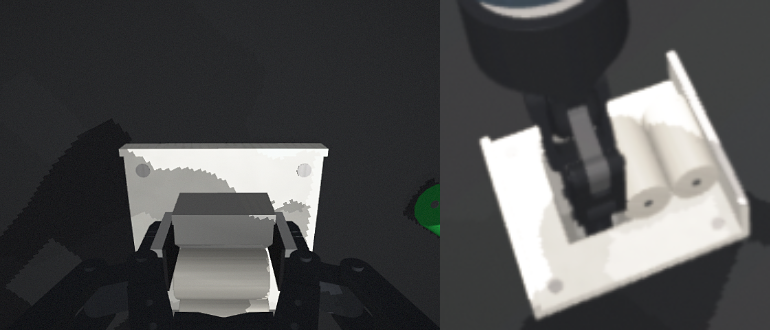

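Contact force of about 4 N away from the stop: the row is touching. Release.

Emit:
servo_tool(
  plan=[
    [[0.0002,0.0005,0,0,-1],[0,0,0,0,0.17],[0,0,0,0,0.25],[0,0,0,0,0.35],[0,0,0,0,0.5],[0,0,0,0,0.5],[0,0,0.02,0,0.5],[0,0,0.04,0,0.5]],
  ],
)

```text
time_s: 46.1
eef_pos: [0.4333, 0.3001, 0.0483]
eef_rot: [-0.001, 0.843, 0.538, -0.004]
wrist_force: [1.0, 0.7, 0.6]
opening: 0.748
```

Emit:
servo_tool(
  plan=[
    [[0.005,-0.01,0.05,0,0.7],[0.01,-0.02,0.05,0,1],[0,-0.02,0.02,0,1],[0,0,0,0,1],[0,0,0,0,1]],
  ],
)

```text
time_s: 46.6
eef_pos: [0.4502, 0.2533, 0.165]
eef_rot: [-0.0, 0.843, 0.538, 0.0]
wrist_force: [-0.5, -0.1, -0.2]
opening: 1.003
```

```bash
python3 - <<'E'
from look import *
o=get_obs();print(o["eef_pos"],o["time_s"])
print("expect",[(.4295+x*.42,.2865+x*.907) for x in(-.041,-.013,.0134)])
run("21",["wrist","side"],[("rod_a","rod",.4123,.249,.02,[1.137]),("rod_a","rod",.424,.2745,.02,[1.137]),("chock","chock",.435,.2986,.006,[1.137])])
E
```

```text
[0.45015295 0.25331098 0.16499589] 46.6
expect [(0.41228, 0.24931299999999998), (0.42404, 0.274709), (0.435128, 0.29865379999999997)]
rod_a [('wrist', 0.64), ('side', 0.6)] [0.4128 0.2486 1.1162] 0.075
rod_a  [0.4122 0.249  1.1352] 0.024
rod_a  [0.4133 0.2481 1.1138] 0.023
rod_a [('wrist', 0.73), ('side', 0.8)] [0.4233 0.2745 1.1244] 0.037
rod_a  [0.4228 0.2749 1.1282] 0.011
rod_a  [0.4242 0.2738 1.1389] 0.013
chock [('wrist', 0.9), ('side', 0.78)] [0.4356 0.2999 1.1308] 0.137
chock  [0.4343 0.3006 1.1267] 0.079
chock  [0.4369 0.2995 1.1163] 0.041
```

View pics/wrist_21.png

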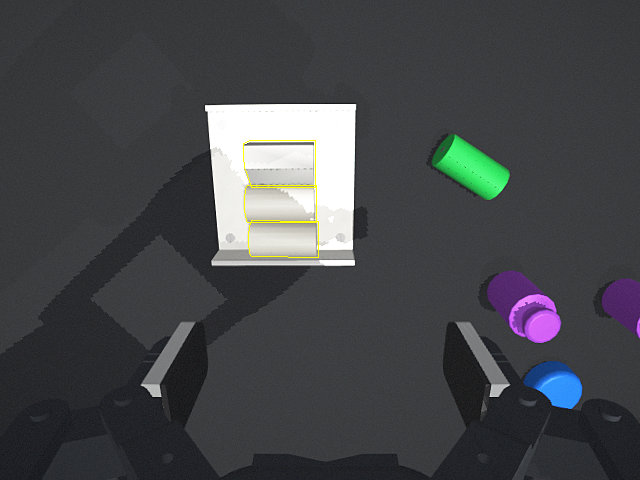

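View pics/side_21.png

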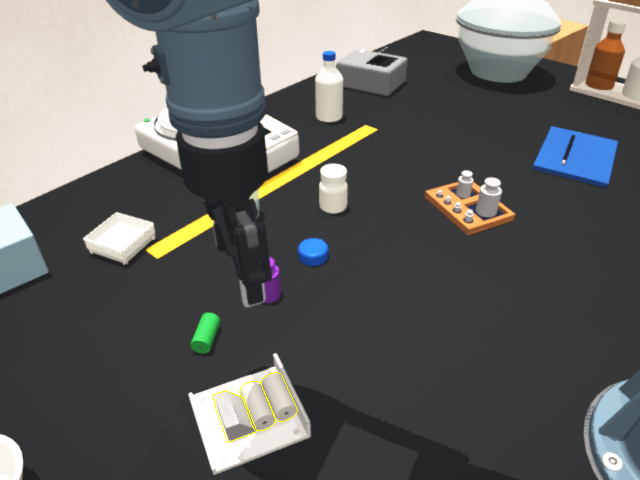

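Emit:
servo_tool(
  plan=[
    [[0,0,0,0,1],[0,0,0,0,1],[0,0,0,0,1],[0,0,0,0,1],[0,0,0,0,1]],
  ],
)

```text
time_s: 47.5
eef_pos: [0.4503, 0.2534, 0.1652]
eef_rot: [0.0, 0.843, 0.538, 0.0]
wrist_force: [-0.2, -0.1, -0.2]
opening: 0.995
```

```bash
python3 - <<'E'
from look import *
run("22",["side","scene"],[("weight_large","weight_large",.412,-.288,.006,[0]),("weight_small","weight_small",.472,-.314,.006,[0])])
W=(.446,-.286,-.42)
p=camera("side")
for t in("jar","cap"):
    print(t,[ (np.round(onz(p,(r["centre"][1]*640,r["centre"][0]*480),0),3),round(r["conf"],2)) for r in pinpoint(p,t)[:1]])
print(tray(.4115,-.288,W),tray(.472,-.3135,W))
print(hand_in())
E
```

```text
weight_large [('side', 0.91), ('scene', 0.65)] [ 0.4109 -0.289   0.2482] 0.058
weight_large  [ 0.4112 -0.2922  0.4156] 0.018
weight_large  [ 0.4116 -0.2894  0.1859] 0.029
weight_small [('side', 0.85), ('scene', 0.62)] [ 0.4727 -0.3136  0.0832] 0.084
weight_small  [ 0.472  -0.3139 -0.0156] 0.021
weight_small  [ 0.4741 -0.3135 -0.0167] 0.052
jar [(array([ 0.641, -0.139,  0.   ]), 0.6)]
cap [(array([0.572, 0.005, 0.   ]), 0.57)]
(np.float64(-0.0307), np.float64(-0.0159)) (np.float64(0.035), np.float64(-0.0145))
the job is handed in; nothing more can be done
None
```

The job is done and handed in at about 48 s. Both check weights stand upright in their own bays. The two bars lie side by side against the stop, with the chock's slope up against the second bar, and everything has been let go.

**Last checks:**
- **Weights:** both are about 1–2 mm from their bay centres. One fit, of the large weight from the side picture alone, put it about 4 mm away. All of these are within the 12 mm limit.
- **Bars and chock:** all three are within a few millimetres of their touching places and square to within about 0.02 rad. The second bar's axis to the chock's origin came out at about 28 mm, against 26.4 mm when touching. I felt about 4 N of contact as the chock met the bar just before I let go.
- **Bystanders:** in the side pictures the jar and cap look unmoved. The jar's pinpoint reading came out about 14 mm off its first one. I put that down to a loose, low-confidence reading, because the jar stands at the same pixels as at the start and I felt no contact with it. I did not measure the beaker again at the end.

**What failed or disagreed:** my first grasp of the small weight closed on air just above its knob, without moving it. The pictures showed the fingertips sitting about 40 mm farther back along the tool than the given tool data says. I corrected every later grasp height for that, and the rest went as planned.

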